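Set the tile carrier's stop for the batch, pack the glaze test tiles and latch the lid

TASK

Pack all the glaze test tiles that lie on the worktop into the tile carrier: squeeze the lid's two latch tabs together and lift the lid off, slide the slotted stop (slacken its wing nut for that) until its index line meets the mark whose dots equal the number of tiles, and leave the wing nut tight. Lay the tiles flat, glazed side up, in one row between the lips, close against the end wall and each other, then put the lid back so that it sits flat and both latch bolts spring home, and leave the pots and tools round about where they are.

Things in the scene. Friction and masses are not known exactly. Their poses are not given: they have to be found in the camera images.
- carrier: tile carrier, board 100 x 364 x 12 mm, fixed. Frame (mm): x across, y along the row, z up; row floor z=12. Row runs from the end wall's face y=160 towards -y, 62 mm side of tiles along x, centred on x=0: first centre y=140..134, each next 40 less. Lips 3 high at |x|=34..39. Lid keepers 44 high, |x|<40: plate y=172..180, ledge 160..172; plate y=-44..-36, ledge -36..-24; ledge top z=26
- lid: lift-off lid, panel 64 (x) x 201 (y) x 5 mm, 190 g, squeeze latch on top; fits either way round. Origin: centre of its underside. Seated: origin at (0, 68, 26) mm in the carrier's frame, play 3.5 mm to each keeper plate and to the ears at its sides. On the worktop: z=0; there is bare worktop for it round (0.49, 0.415) m, beyond a turntable with a cup, 0.18 m high, at (0.50, 0.21)
- lid_grip (a point): midway between the tops of the two latch tabs, 30 mm over the lid's underside. Tabs 26 mm wide (x), 6 thick, from 6 to 30 mm over the underside, 62 mm apart over their outer faces along the lid's y, 39 mm when squeezed home; the lid can be carried by them. From each tab a flat bolt 12 x 4 mm runs along the lid's top to its end, up to 9.5 mm over the underside
- latch_left (a joint): slide of the +y tab with its bolt, m: 0 sprung out (bolt 10 mm out of the lid's end, in the keeper's slot), 0.0115 squeezed home (bolt drawn inside the lid's end); spring 2 N, 4 N when home. Nothing clicks: hold the tabs squeezed while lifting or seating the lid, let go to latch
- latch_right (a joint): the same for the -y tab: 0 sprung out, 0.0115 squeezed home
- stop (a joint): slide of the slotted aluminium stop along its slots, m: 0 with its index at the two-dot mark, 0.040 three-dot, 0.080 four-dot; grows towards the carrier's -y; travel -0.010 to 0.090. Its front face, 9 mm high, stands 86 mm + this from the end wall's face. Slides at about 1.5 N while the wing nut is slack, held with over 12 N when tight
- stop_fin (a point): top middle of the upright fin at the outer end of the stop's foot, by which the stop is slid: 9 mm thick along x, 26 mm long along y, standing 26 mm over the foot, top 42 mm over the worktop; at (0, -101) mm - joint stop along y in the carrier's frame
- stop_index (a point): outer end of the index line on the foot's edge towards the robot, where a small dark pointer sticks out; at (-25, -76, 16) mm - joint stop along y in the carrier's frame
- mark_2 (a point): inner end of the line with two dots scribed on the board, stop position for two tiles; in the carrier's frame at (-27, -76, 12) mm
- mark_3 (a point): the same with three dots, for three tiles; 40 mm farther towards -y
- mark_4 (a point): the same with four dots, for four tiles; 80 mm farther towards -y than mark_2
- wing_grip (a point): centre of the brass wing nut's bar, on its screw axis, 61 mm over the worktop at joint value 0, in the carrier's frame at (-13, -62) mm. Bar 44 mm long, 10 thick, 16 high; it lies along the carrier's x at joint value 0
- wing_nut (a joint): turn of the wing nut, rad, clockwise from above: 0 slack, washer meets the foot at about 0.95, tight from 1.25 on, end at 1.55. Starts tight; the stop slides freely below 0.85. Stays where it is left; takes under 0.5 N m and moves down 3 mm per rad
- test_tile_1: fired glaze test tile, 62 (x) x 40 (y) x 9 mm, about 45 g, glazed side up; origin at the centre of its underside. May be absent
- test_tile_2: fired glaze test tile, 62 (x) x 40 (y) x 9 mm, about 45 g, glazed side up; origin at the centre of its underside. May be absent
- test_tile_3: fired glaze test tile, 62 (x) x 40 (y) x 9 mm, about 45 g, glazed side up; origin at the centre of its underside. May be absent
- test_tile_4: fired glaze test tile, 62 (x) x 40 (y) x 9 mm, about 45 g, glazed side up; origin at the centre of its underside. May be absent
- test_tile_5: fired glaze test tile, 62 (x) x 40 (y) x 9 mm, about 45 g, glazed side up; origin at the centre of its underside. May be absent
- glaze_pot_1: glaze pot, 62 mm across, 65 mm high; bystander, to be left alone; origin at its underside
- glaze_pot_2: glaze pot, 54 mm across, 51 mm high; bystander, to be left alone; origin at its underside
- slip_trailer: rubber slip trailer bulb, 103 mm long; bystander, to be left alone; origin at its underside
Not all that is in view belongs to the job. Leave any orange look-alike of the test_tile_2 alone.

How it is judged:
By the outcome, as a careful person would: the job done as asked, in the order asked, and still so for the second after the job is handed in, with the robot touching nothing.
Of test_tile_1, test_tile_2, test_tile_3, test_tile_4, test_tile_5 only 2 to 4 are there at a start; the rules pass over those that are not, and their reading is None.
At some moment in a run one of test_tile_1, test_tile_2, test_tile_3, test_tile_4, test_tile_5 may be knocked a few centimetres aside while the robot is not near it.
It also fails if it takes over 210 s, if anything falls off the work surface, if the arm or the gripper's body presses on something with over 40 N, if the wrist force passes 120 N, or if a joint passes its speed limit or range.

ROBOT

A 6-joint arm with a two-finger parallel gripper is mounted at the origin on a cart in front of the work surface, level with it; the furniture and walls round the work are solid. World frame = base frame: x ahead of the robot, y to its left, z up, the work surface at z = 0. Lengths are in m, angles in rad, forces in N, time in s.
With the tool pointing down it reaches from about 0.25 to 0.725 m from the base axis. Payload 4 kg.
Tool frame: the origin (TCP) lies midway between the tips of the shut fingers; the grasp point (between the pads) lies 19 mm behind it; z points along the fingers, y is the line along which they close (so a half turn about z gives the same grasp; the last joint's range is limited). The gripper opens to 85 mm and grips with 20 to 120 N. Pads are 22 mm wide; open, the fingers measure 114 mm over their backs; the gripper's body (76 mm by 85 mm) begins 54 mm behind the grasp point. The pads swing forward as they close: fully open they stand 13 mm farther back than shut.
Start: joints at [1.16, 0.241, 0.005, 1.335, 0, 1.571], TCP at [0.2, 0.458, 0.231] pointing down, gripper open.
Joint ranges: [-2.72, 2.72], [-1.05, 1.87], [-1.09, 1.28], [-1.99, 2.15], [-1.42, 1.44], [-3.14, 3.14]. Speed limits (rad/s): [2.79, 2.79, 3.14, 3.14, 3.14, 3.14].

INTERFACE

Orientations are given as a unit quaternion [x, y, z, w].
In Python, from workcell import bot gives the robot as it stands.
- The arm moves only by the tool move_arm, never from a script. Its argument "motion" is a list of rows, each an object of numbers: "x", "y", "z": the shift along the tool's x, y, z in cm; "yaw": the turn about the tool's z in degrees. A call has 1 to 20 rows; each row is the pose to reach, as a shift and turn from the pose commanded when the call began, along the tool's axes at that moment; what a row does not reach only later rows make up. A row lasts 1/8 s, in which the tool goes at most 62.5 mm and 10.7 degrees, less where a joint would pass 70% of its speed; a pose out of reach is approached as far as the arm can. A call with a gripper value outside its range is refused whole. "gripper" is the opening, from -1 (shut) to 1 (fully open), set as the call begins (left out, the last holds). The fingers move at their own pace and stop on an object; the grip force is fixed at half the most. Time passes only in rows, so rows that repeat a pose let the fingers close. It gives the time, the measured TCP pose, the force, the opening and the grip force at its end, in the units of the state.
- bot.get_obs(): the state, without advancing time (a new reading comes with each control period).
- bot.camera(name): name is "scene" or "side" or "wrist"; returns the picture (384x512x3 uint8, blue, green, red); there is no depth.
- bot.camera_model(name): a dict with "K" (3x3 intrinsics, pixels), "dist" ([k1, k2, p1, p2, k3] as OpenCV has them; the pictures are not rectified), "world_from_camera" (4x4, takes a point from camera to world coordinates). Camera axes: x right, y down, z forward; pixel columns grow to the right and rows downward; lengths in m; the calibration is good to about 2 mm. A picture is of the moment at which its call begins: read the wrist's pose just before it. camera_model takes no time and is no camera call; for the wrist camera it gives the pose at the moment of the call.
- bot.job_done(): hands the job in; it is judged then, once.
Trained networks look in the newest picture that a camera, given by its name, has taken for a name from the list of things; names that differ only in an ending like _2 or _b are one class to them, and where a whole thing is asked for, a point or a joint stands for the part that bears it (a point fixed in the world has none). Each returns a list of dicts, best first, with "score" (0 to 1); they miss things now and then, are a little off and sometimes report something else, mostly with a low value. They report only what shows in the picture. A call takes as long as a camera call. They do not tell look-alikes from the thing itself.
- bot.cut_out(camera, name): "mask" (384x512 bool, what is visible of it) and "centre" ([row, column] in pixels, amid what is visible of it).
The state is a dict: "clock": time; "joint_pos": joint angles; "joint_vel": joint speeds; "tau": joint torques, N m; "eef_pos": TCP position; "tool_rot": TCP orientation; "ft_force": force on the tool from outside, world axes, zero at the start; "ft_torque": the same for the moment, N m; "grip_width": finger opening in m; "grasp_force": force on a finger pad.
Only numpy, scipy, OpenCV 4.12 (cv2) and the standard library are available. Lean on these libraries where they do the work, as an engineer would, in place of code of your own. Each camera call takes 0.05 s, during which the arm holds its last target. There are 200 camera calls.

## Working session

There is one attempt and no reset: what is moved stays moved. The work goes in short steps, Python scripts to look and compute and a tool call to move; the robot and the scene stay as the last step left them, time stands still between calls to the robot, and variables do not carry over. Pictures are saved under pics/ and viewed, at most 14 in all, crops included, and the job is handed in when it is done.

Besides the shell and the picture viewer there is one more tool, called after ">>>" by a JSON object that holds its "fn" and its "kwargs". move_arm: Moves the arm, as the interface text tells. Its arguments: {"type":"object","properties":{"motion":{"type":"array"},"gripper":{"type":"number"}},"required":["motion"]}

```bash
mkdir -p pics; ls; cat > h.py <<'E'
import numpy as np, cv2
from workcell import bot
def shot(cam,name=None):
    im=bot.camera(cam)
    if name: cv2.imwrite('pics/%s.png'%name,im)
    return im
def ray(cam,uv,M=None):
    m=M or bot.camera_model(cam); T=np.array(m['world_from_camera'])
    p=cv2.undistortPoints(np.array(uv,float).reshape(-1,1,2),np.array(m['K']),np.array(m['dist'])).reshape(-1,2)
    d=np.c_[p,np.ones(len(p))]@T[:3,:3].T
    return T[:3,3],d
def onz(cam,uv,z,M=None):
    o,d=ray(cam,uv,M); return o+d*((z-o[2])/d[:,2])[:,None]
def proj(cam,P,M=None):
    m=M or bot.camera_model(cam); T=np.linalg.inv(np.array(m['world_from_camera']))
    r=cv2.Rodrigues(T[:3,:3])[0]
    return cv2.projectPoints(np.array(P,float).reshape(-1,1,3),r,T[:3,3],np.array(m['K']),np.array(m['dist']))[0].reshape(-1,2)
E
python3 - <<'E'
from h import *
a=shot('scene');b=shot('side');c=shot('wrist')
cv2.imwrite('pics/s1.png',cv2.resize(a,(768,576)));cv2.imwrite('pics/d1.png',cv2.resize(b,(768,576)));cv2.imwrite('pics/w1.png',c)
for cam in('scene','side','wrist'):
    m=bot.camera_model(cam);print(cam,np.round(m['world_from_camera'],3).tolist())
    for n in('test_tile_1','lid','lid_grip','stop_fin','wing_grip','mark_2','stop_index','carrier'):
        for d in bot.cut_out(cam,n):
            rc=d['centre'];print(n,round(d['score'],2),np.round(rc),d['mask'].sum(),np.round(onz(cam,[rc[1],rc[0]],.009),3)[0])
o=bot.get_obs();print(o['eef_pos'],o['tool_rot'],o['grip_width'],o['clock'])
E
```

```text
pics
scene [[0.883, -0.344, 0.318, 0.225], [-0.468, -0.625, 0.625, -0.823], [-0.016, -0.701, -0.713, 0.858], [0.0, 0.0, 0.0, 1.0]]
test_tile_1 0.8 [217. 284.] 209 [ 0.641 -0.191  0.009]
test_tile_1 0.73 [239. 302.] 236 [ 0.644 -0.29   0.009]
test_tile_1 0.51 [197. 306.] 186 [ 0.75  -0.15   0.009]
test_tile_1 0.46 [186. 261.] 183 [ 0.645 -0.037  0.009]
test_tile_1 0.36 [217. 209.] 1012 [ 0.441 -0.079  0.009]
lid 0.71 [246. 240.] 2560 [ 0.475 -0.226  0.009]
lid 0.67 [214. 213.] 1043 [ 0.456 -0.073  0.009]
lid_grip 0.67 [214. 210.] 993 [ 0.45  -0.07   0.009]
stop_fin 0.62 [249. 242.] 408 [ 0.476 -0.238  0.009]
stop_fin 0.32 [246. 238.] 2535 [ 0.47  -0.223  0.009]
wing_grip 0.66 [254. 242.] 342 [ 0.47  -0.253  0.009]
wing_grip 0.53 [239. 232.] 128 [ 0.466 -0.19   0.009]
mark_2 0.89 [247. 238.] 2516 [ 0.47  -0.227  0.009]
stop_index 0.84 [254. 242.] 411 [ 0.468 -0.254  0.009]
stop_index 0.16 [214. 212.] 985 [ 0.454 -0.074  0.009]
carrier 0.7 [249. 236.] 2613 [ 0.461 -0.23   0.009]
carrier 0.18 [213. 212.] 1047 [ 0.455 -0.071  0.009]
side [[0.767, -0.369, 0.524, 0.073], [-0.641, -0.411, 0.
[... 782 characters left out ...]
 0.64 [185. 242.] 245 [ 0.642 -0.032  0.009]
wing_grip 0.48 [216. 202.] 178 [ 0.475 -0.08   0.009]
mark_2 0.85 [245. 235.] 3881 [ 0.469 -0.22   0.009]
stop_index 0.83 [252. 249.] 557 [ 0.477 -0.259  0.009]
carrier 0.24 [184. 244.] 196 [ 0.649 -0.033  0.009]
carrier 0.17 [151. 204.] 227 [0.683 0.212 0.009]
wrist [[0.4, 0.884, 0.243, 0.138], [0.917, -0.385, -0.106, 0.486], [-0.0, 0.265, -0.964, 0.374], [0.0, 0.0, 0.0, 1.0]]
mark_2 0.57 [380.  73.] 208 [0.412 0.018 0.009]
stop_index 0.36 [379.  72.] 209 [0.409 0.017 0.009]
carrier 0.59 [378.  71.] 209 [0.406 0.017 0.009]
[0.19966082 0.45839781 0.23132179] [ 2.03946291e-01  9.78982079e-01  1.47316350e-05 -6.21898141e-06] 0.08557365720580064 1.35
```

View pics/s1.png

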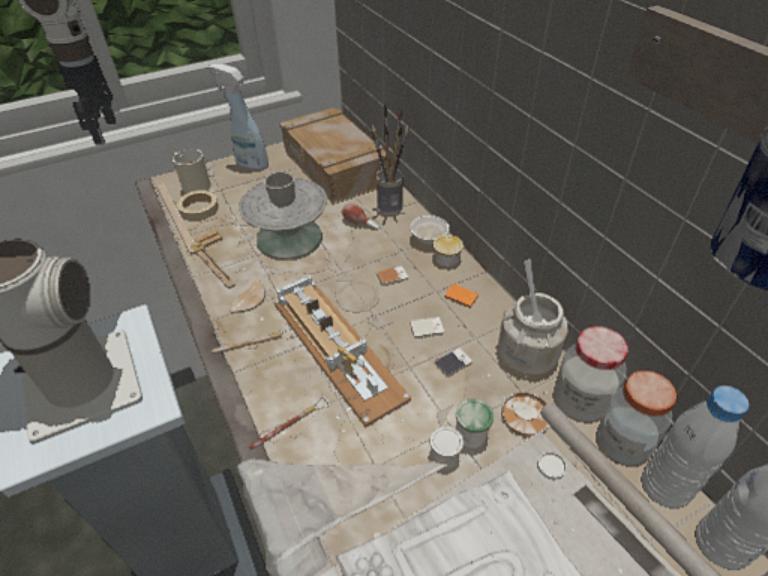

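View pics/d1.png

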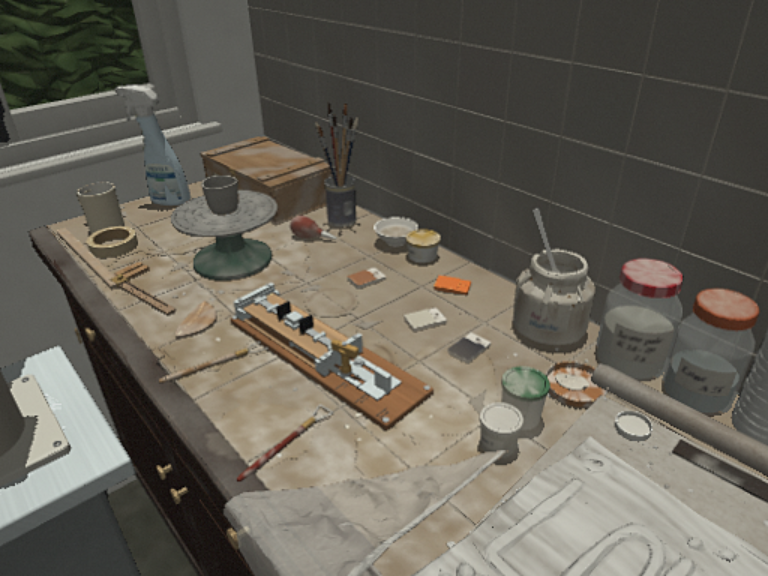

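Three tiles show (brown, white, black with white ends), with an orange look-alike; 3 tiles → three-dot mark. The carrier's end wall is towards upper left.

```bash
cat >> h.py <<'E'
from scipy.spatial.transform import Rotation as R
def plan(x,y,z,yaw=None):
    """yaw: heading (deg) of tool y axis in world, tool down; prints cm shift in tool axes & turn"""
    o=bot.get_obs(); Rm=R.from_quat(o['tool_rot']).as_matrix(); p=np.array(o['eef_pos'])
    s=Rm.T@(np.array([x,y,z])-p)*100
    h=np.degrees(np.arctan2(Rm[1,1],Rm[0,1]))
    t=0 if yaw is None else -((yaw-h+90)%180-90)
    print('shift',np.round(s,2),'yaw',round(t,1),'| heading',round(h,2),'at',np.round(p,4))
E
python3 - <<'E'
from h import *
c=np.array([(280,292),(310,280),(408,394),(364,417)])/1.5
P=onz('scene',c,.012);print(P.round(3))
c=np.array([(233,322),(268,293),(433,390),(386,421)])/1.5
Q=onz('side',c,.012);print(Q.round(3))
plan(.43,-.16,.40,90);plan(.43,-.16,.40,100)
E
```

```text
[[ 0.414  0.041  0.012]
 [ 0.486  0.044  0.012]
 [ 0.526 -0.32   0.012]
 [ 0.434 -0.326  0.012]]
[[ 0.389  0.     0.012]
 [ 0.48   0.037  0.012]
 [ 0.522 -0.336  0.012]
 [ 0.433 -0.338  0.012]]
shift [-45.81 -47.5  -16.87] yaw -23.5 | heading 66.46 at [0.1997 0.4584 0.2313]
shift [-45.81 -47.5  -16.87] yaw -33.5 | heading 66.46 at [0.1997 0.4584 0.2313]
```

>>> {"fn": "move_arm", "kwargs": {"motion": [{"z": -6}, {"z": -12}, {"x": -45.8, "y": -47.5, "z": -16.9, "yaw": -29.5}, {"x": -45.8, "y": -47.5, "z": -16.9, "yaw": -29.5}, {"x": -45.8, "y": -47.5, "z": -16.9, "yaw": -29.5}, {"x": -45.8, "y": -47.5, "z": -16.9, "yaw": -29.5}, {"x": -45.8, "y": -47.5, "z": -16.9, "yaw": -29.5}, {"x": -45.8, "y": -47.5, "z": -16.9, "yaw": -29.5}, {"x": -45.8, "y": -47.5, "z": -16.9, "yaw": -29.5}, {"x": -45.8, "y": -47.5, "z": -16.9, "yaw": -29.5}, {"x": -45.8, "y": -47.5, "z": -16.9, "yaw": -29.5}, {"x": -45.8, "y": -47.5, "z": -16.9, "yaw": -29.5}, {"x": -45.8, "y": -47.5, "z": -16.9, "yaw": -29.5}, {"x": -45.8, "y": -47.5, "z": -16.9, "yaw": -29.5}, {"x": -45.8, "y": -47.5, "z": -16.9, "yaw": -29.5}, {"x": -45.8, "y": -47.5, "z": -16.9, "yaw": -29.5}]}}

```text
invalid input at $.motion[0]: expected keys x, y, z, yaw
```

```bash
python3 - <<'E'
from h import *
a=shot('wrist','w2')
big=cv2.resize(a,(800,600));cv2.imwrite('pics/w2b.png',big)
for n in('test_tile_1','lid','lid_grip','stop_fin','wing_grip','mark_2','stop_index','carrier'):
    for d in bot.cut_out('wrist',n):
        rc=d['centre'];r=cv2.minAreaRect(np.argwhere(d['mask'])[:,::-1].astype(np.float32))
        print(n,round(d['score'],2),np.round(rc),d['mask'].sum(),np.round(onz('wrist',[rc[1],rc[0]],.009),3)[0],onz('wrist',cv2.boxPoints(r),.009).round(3)[:,:2].tolist())
plan(.43,-.16,.40,96)
E
```

```text
lid 0.66 [376.  73.] 205 [0.405 0.022 0.009] [[0.384, 0.015], [0.4, 0.053], [0.427, 0.035], [0.411, -0.003]]
mark_2 0.71 [378.  74.] 198 [0.408 0.022 0.009] [[0.411, -0.001], [0.385, 0.017], [0.4, 0.053], [0.427, 0.035]]
stop_index 0.31 [376.  76.] 206 [0.406 0.027 0.009] [[0.384, 0.015], [0.399, 0.051], [0.426, 0.033], [0.411, -0.003]]
carrier 0.69 [375.  71.] 206 [0.402 0.02  0.009] [[0.384, 0.015], [0.4, 0.053], [0.427, 0.035], [0.411, -0.003]]
shift [-45.81 -47.5  -16.87] yaw -29.5 | heading 66.47 at [0.1997 0.4584 0.2313]
```

View pics/w2b.png

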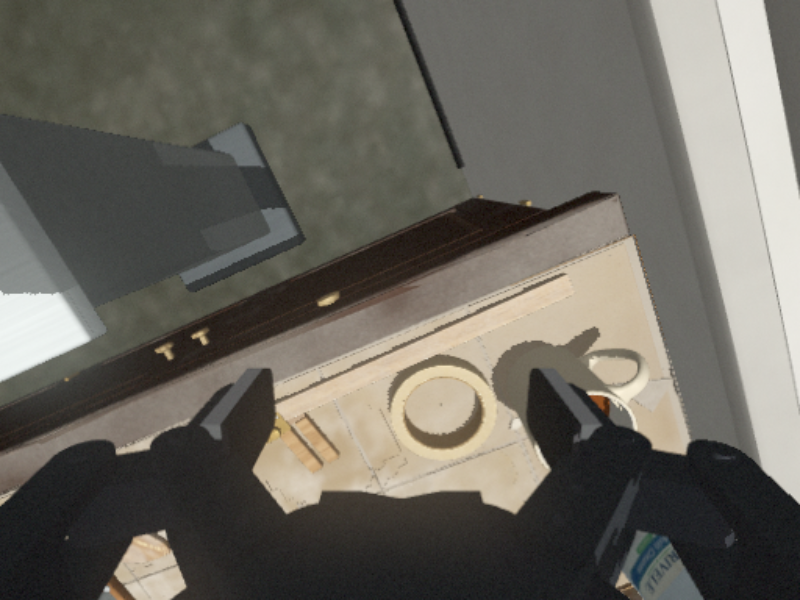

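>>> {"fn": "move_arm", "kwargs": {"motion": [{"x": -5, "y": -5, "z": -5, "yaw": 0}, {"x": -45.8, "y": -47.5, "z": -16.9, "yaw": -29.5}, {"x": -45.8, "y": -47.5, "z": -16.9, "yaw": -29.5}, {"x": -45.8, "y": -47.5, "z": -16.9, "yaw": -29.5}, {"x": -45.8, "y": -47.5, "z": -16.9, "yaw": -29.5}, {"x": -45.8, "y": -47.5, "z": -16.9, "yaw": -29.5}, {"x": -45.8, "y": -47.5, "z": -16.9, "yaw": -29.5}, {"x": -45.8, "y": -47.5, "z": -16.9, "yaw": -29.5}, {"x": -45.8, "y": -47.5, "z": -16.9, "yaw": -29.5}, {"x": -45.8, "y": -47.5, "z": -16.9, "yaw": -29.5}, {"x": -45.8, "y": -47.5, "z": -16.9, "yaw": -29.5}, {"x": -45.8, "y": -47.5, "z": -16.9, "yaw": -29.5}, {"x": -45.8, "y": -47.5, "z": -16.9, "yaw": -29.5}, {"x": -45.8, "y": -47.5, "z": -16.9, "yaw": -29.5}, {"x": -45.8, "y": -47.5, "z": -16.9, "yaw": -29.5}]}}

```text
clock: 3.68
eef_pos: [0.4296, -0.1589, 0.4005]
tool_rot: [-0.053, 0.999, 0.0, 0.0]
ft_force: [0.2, 0.2, 0.4]
grip_width: 0.0853
grasp_force: 0.0
```

```bash
cat > look.py <<'E'
import sys
from h import *
nm=sys.argv[1]
a=shot('wrist',nm)
cv2.imwrite('pics/%sb.png'%nm,cv2.resize(a,(800,600)))
for n in sys.argv[2:]:
    for d in bot.cut_out('wrist',n):
        if d['score']<.3: continue
        rc=d['centre'];r=cv2.minAreaRect(np.argwhere(d['mask'])[:,::-1].astype(np.float32))
        print(n,round(d['score'],2),np.round(rc),d['mask'].sum(),np.round(onz('wrist',[rc[1],rc[0]],.009),3)[0],onz('wrist',cv2.boxPoints(r),.009).round(3)[:,:2].tolist())
plan(.43,-.16,.40,96)
E
python3 look.py w3 test_tile_1 lid lid_grip stop_fin wing_grip mark_2 stop_index carrier
```

```text
test_tile_1 0.89 [251. 232.] 481 [ 0.644 -0.188  0.009] [[0.667, -0.221], [0.604, -0.201], [0.617, -0.165], [0.681, -0.184]]
test_tile_1 0.88 [298. 248.] 472 [ 0.757 -0.143  0.009] [[0.748, -0.185], [0.714, -0.132], [0.755, -0.11], [0.791, -0.165]]
test_tile_1 0.63 [261. 306.] 501 [ 0.651 -0.025  0.009] [[0.679, -0.049], [0.615, -0.04], [0.625, 0.001], [0.69, -0.007]]
test_tile_1 0.61 [247. 184.] 503 [ 0.644 -0.292  0.009] [[0.612, -0.317], [0.605, -0.276], [0.668, -0.269], [0.677, -0.311]]
lid 0.96 [170. 290.] 3522 [ 0.453 -0.088  0.009] [[0.5, -0.19], [0.432, -0.196], [0.411, 0.018], [0.479, 0.03]]
lid_grip 0.57 [174. 291.] 3360 [ 0.462 -0.085  0.009] [[0.435, -0.194], [0.413, 0.015], [0.479, 0.028], [0.502, -0.188]]
stop_fin 0.88 [171. 199.] 790 [ 0.474 -0.269  0.009] [[0.452, -0.303], [0.442, -0.205], [0.49, -0.201], [0.501, -0.302]]
wing_grip 0.62 [165. 220.] 212 [ 0.459 -0.227  0.009] [[0.462, -0.254], [0.439, -0.211], [0.46, -0.201], [0.483, -0.244]]
mark_2 0.71 [162. 224.] 6097 [ 0.452 -0.221  0.009] [[0.53, -0.339], [0.425, -0.339], [0.389, 0.027], [0.493, 0.046]]
stop_index 0.97 [169. 202.] 757 [ 0.471 -0.263  0.009] [[0.45, -0.302], [0.44, -0.208], [0.49, -0.204], [0.501, -0.3]]
carrier 0.67 [164. 223.] 5863 [ 0.455 -0.223  0.009] [[0.426, -0.339], [0.388, 0.026], [0.49, 0.046], [0.53, -0.338]]
shift [-0.01 -0.02  0.04] yaw -0.0 | heading 95.98 at [ 0.4299 -0.1598  0.4004]
```

View pics/w3b.png

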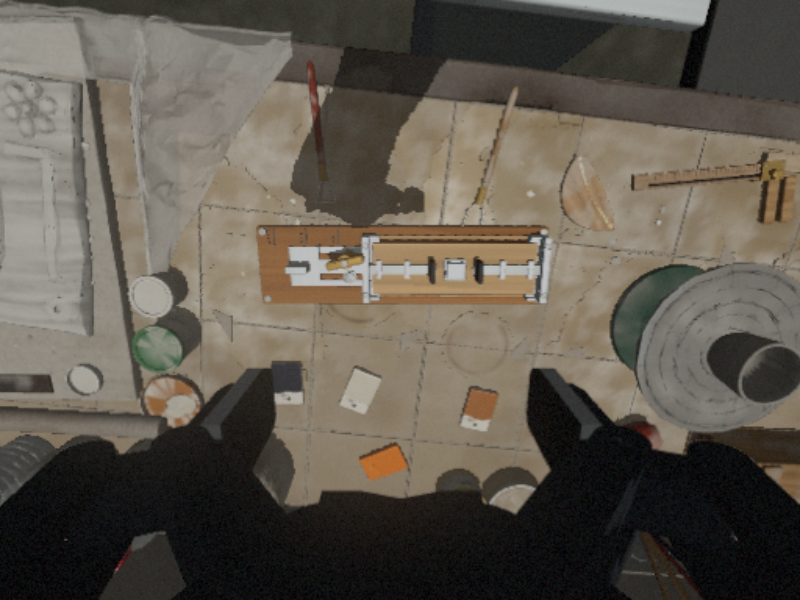

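Wrist view: carrier lies level, board corners ≈ (260,226)-(549,303), lid tabs at (432,270),(478,270), wing nut at (345,260), tiles black (288,382), white (360,390), brown (479,408), orange decoy (384,462).

```bash
cat > fit.py <<'E'
from h import *
from scipy.optimize import least_squares
import json
def C2W(pose,P):
    x,y,t=pose; P=np.atleast_2d(np.array(P,float))/1000
    c,s=np.cos(t),np.sin(t)
    return np.c_[x+c*P[:,0]-s*P[:,1], y+s*P[:,0]+c*P[:,1], P[:,2]]
def fit(pts,uv,M,cam='wrist',p0=(.465,-.15,.105)):
    f=lambda p:(proj(cam,C2W(p,pts),M)-uv).ravel()
    return least_squares(f,p0)
E
python3 - <<'E'
from fit import *
M=bot.camera_model('wrist');M={k:np.array(v).tolist() for k,v in M.items()};json.dump(M,open('M3.json','w'))
im=cv2.imread('pics/w3.png')
pts=[(-50,-182,12),(-50,182,12),(50,-182,12)]
uv=np.array([(258,226),(549,227),(262,303)])*.64
r=fit(pts,uv,M);print(r.x,np.degrees(r.x[2]),r.fun.round(2))
b=[]
for P in [[(-50,-182,12),(-50,182,12)],[(-50,-182,12),(50,-182,12)],[(50,-182,12),(50,100,12)]]:
    b.append(P)
# crop zoom with overlay dots
x0,y0=155,135;s=3.9
c=cv2.resize(im[y0:y0+70,x0:x0+205],None,fx=s,fy=s,interpolation=cv2.INTER_CUBIC)
ov=[(-50,-182,12),(-50,182,12),(50,-182,12),(50,182,12),(0,37,56),(0,99,56),(0,68+0,56),(-13,-62,61),(-27,-76,12),(-27,-116,12),(-27,-156,12),(-40,180,44),(-40,-44,44),(40,-44,44),(40,180,44)]
for u,v in proj('wrist',C2W(r.x,ov),M): cv2.circle(c,(int((u-x0+.5)*s),int((v-y0+.5)*s)),3,(255,0,255),1)
cv2.imwrite('pics/c3.png',c)
E
```

```text
[ 0.46060561 -0.15233496  0.0983328 ] 5.634054647116558 [-1.1  -0.27  0.67  0.18  0.45  0.24]
```

View pics/c3.png

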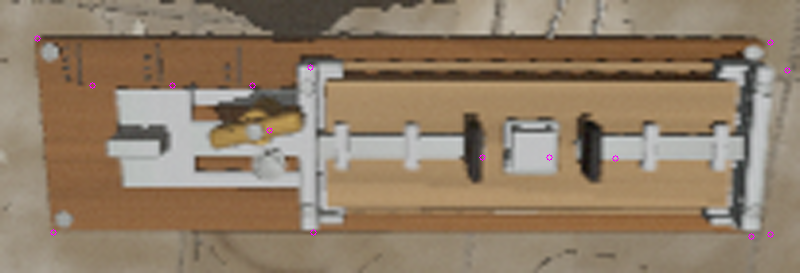

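Overlay's right end is off (I clicked the keeper rather than the board end); refit with keeper tops, left corners and tab faces.

```bash
python3 - <<'E'
from fit import *
M=json.load(open('M3.json'))
im=cv2.imread('pics/w3.png')
x0,y0=155,135;s=3.9
A=[((-50,-182,12),(38,38)),((50,-182,12),(51,231)),((-40,-44,44),(300,62)),((40,-44,44),(301,230)),((-40,180,44),(774,66)),((40,180,44),(764,232)),((0,37,56),(465,149)),((0,99,56),(603,151)),((-13,-62,58),(255,130)),((-27,-156,12),(80,84)),((-27,-116,12),(157,82))]
pts=[a for a,_ in A];uv=np.array([b for _,b in A])/s+[x0-.5,y0-.5]
r=fit(pts,uv,M);print(r.x,np.degrees(r.x[2]));print((r.fun.reshape(-1,2)).round(1).tolist())
json.dump(r.x.tolist(),open('pose.json','w'))
inv=lambda uvc,z:onz('wrist',np.array(uvc)/s+[x0-.5,y0-.5],z,M)
def toC(P):
    x,y,t=r.x;d=P[:,:2]-[x,y];c,s_=np.cos(t),np.sin(t);return np.c_[c*d[:,0]+s_*d[:,1],-s_*d[:,0]+c*d[:,1]]*1000
print('index',toC(inv([(192,88)],.016)).round(1),'fin top',toC(inv([(108,148),(165,148),(108,132)],.042)).round(1),'wing ends',toC(inv([(215,138),(299,120)],.063)).round(1),'tab',toC(inv([(465,149),(603,151)],.056)).round(1))
for nm,P in dict(lid_grip=(0,68,56),wing=(-13,-62,57)).items(): print(nm,C2W(r.x,P).round(4))
E
```

```text
[ 0.45940165 -0.15767031  0.10457012] 5.9914262922144195
[[-3.1, -0.2], [-1.9, 0.1], [-0.3, 0.6], [0.5, -0.2], [0.6, -0.4], [-0.8, -0.8], [1.8, 1.1], [0.4, 0.6], [0.9, -0.8], [0.5, -0.1], [1.2, 0.4]]
index [[ -25.2 -100.1]] fin top [[ 0.000e+00 -1.369e+02]
 [ 1.000e-01 -1.095e+02]
 [-7.700e+00 -1.364e+02]] wing ends [[ -8.6 -81.6]
 [-16.9 -42.8]] tab [[-2.1 33.7]
 [-1.1 98.3]]
lid_grip [[ 0.4523 -0.09    0.056 ]]
wing [[ 0.4529 -0.2207  0.057 ]]
```

```bash
python3 - <<'E'
from fit import *
M=json.load(open('M3.json'))
x0,y0=155,135;s=3.9
A=[((-40,-44,44),(300,62)),((40,-44,44),(301,230)),((-40,180,44),(774,66)),((40,180,44),(764,232)),((0,37,56),(465,149)),((0,99,56),(603,151)),((-13,-62,58),(255,130)),((-27,-156,12),(80,84)),((-27,-116,12),(157,82))]
pts=[a for a,_ in A];uv=np.array([b for _,b in A])/s+[x0-.5,y0-.5]
r=fit(pts,uv,M);print(r.x,np.degrees(r.x[2]));print((r.fun.reshape(-1,2)).round(1).tolist())
json.dump(r.x.tolist(),open('pose.json','w'))
g=C2W(r.x,(0,68,56))[0];print(g)
plan(g[0],g[1],.16,90+np.degrees(r.x[2]))
im=cv2.imread('pics/s1.png')
def rect(h,cx=.49,cy=.415,col=(255,0,255)):
    t=np.radians(h-90)
    P=C2W((cx,cy,t),[(-32,-110,0),(32,-110,0),(32,110,0),(-32,110,0)])
    cv2.polylines(im,[np.round(proj('scene',P)*1.5).astype(int)],True,col,1)
rect(96);rect(10,col=(0,255,0));rect(130,col=(255,255,0))
cv2.imwrite('pics/s1c.png',cv2.resize(im[40:290,120:420],(780,650))[:600])
E
```

```text
[ 0.45938685 -0.1586509   0.10398617] 5.957968742083126
[[-0.8, 0.6], [-0.0, -0.3], [0.1, -0.4], [-1.3, -0.8], [1.2, 1.1], [-0.2, 0.6], [0.4, -0.9], [-0.0, -0.2], [0.7, 0.3]]
[ 0.45232853 -0.09101821  0.056     ]
shift [-2.95  6.61 24.04] yaw 0.0 | heading 95.98 at [ 0.4299 -0.1598  0.4004]
```

View pics/s1c.png

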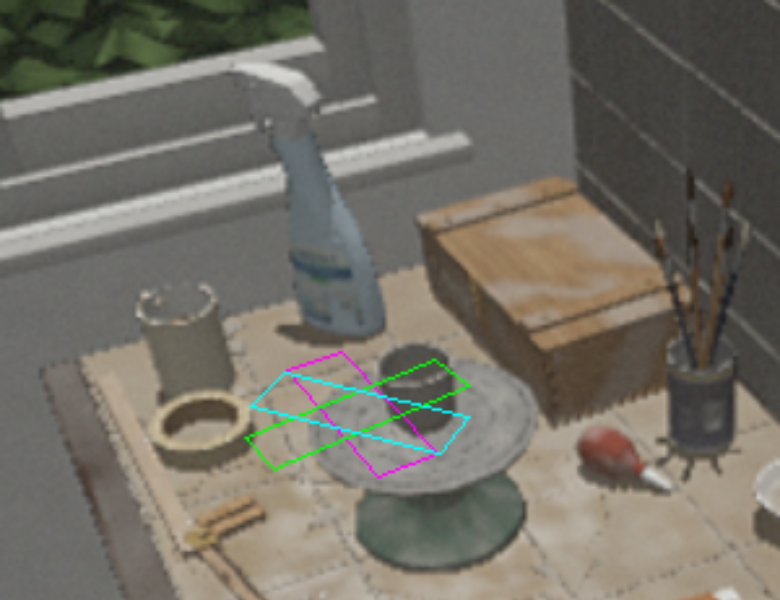

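Scene crop: the target zone (overlay) lies between ring (200,425), spray bottle (340,300) and turntable; I'll measure those footprints.

```bash
python3 - <<'E'
from h import *
f=lambda u,v:[(120+u/2.6)/1.5-.2,(40+v/2.6)/1.5-.2]
print(onz('scene',[f(200,460),f(250,450),f(270,325),f(340,340),f(383,330),f(165,400),f(232,395),f(545,418),f(420,270)],0).round(3)[:,:2].tolist())
print(onz('scene',[f(310,430),f(535,410),f(420,490),f(430,365)],.12).round(3)[:,:2].tolist())
E
```

```text
[[0.327, 0.413], [0.374, 0.404], [0.457, 0.616], [0.515, 0.55], [0.562, 0.546], [0.321, 0.531], [0.384, 0.506], [0.65, 0.311], [0.642, 0.645]]
[[0.407, 0.235], [0.588, 0.168], [0.461, 0.111], [0.533, 0.278]]
```

>>> {"fn": "move_arm", "kwargs": {"motion": [{"x": -3, "y": 6.6, "z": 6, "yaw": 0}, {"x": -3, "y": 6.6, "z": 12, "yaw": 0}, {"x": -3, "y": 6.6, "z": 18, "yaw": 0}, {"x": -3, "y": 6.6, "z": 24, "yaw": 0}, {"x": -3, "y": 6.6, "z": 24, "yaw": 0}, {"x": -3, "y": 6.6, "z": 24, "yaw": 0}, {"x": -3, "y": 6.6, "z": 24, "yaw": 0}]}}

```text
clock: 5.0
eef_pos: [0.4539, -0.0915, 0.1616]
tool_rot: [-0.052, 0.999, -0.0, 0.001]
ft_force: [0.3, -0.5, 0.4]
grip_width: 0.0855
grasp_force: 0.0
```

```bash
python3 - <<'E'
from fit import *
a=shot('wrist','w4');pose=json.load(open('pose.json'))
M=bot.camera_model('wrist');M={k:np.array(v).tolist() for k,v in M.items()};json.dump(M,open('M4.json','w'))
b=cv2.resize(a,(800,600),interpolation=cv2.INTER_CUBIC)
ov=[(-13,37,56),(13,37,56),(-13,99,56),(13,99,56),(-40,180,44),(-40,-44,44),(-50,150,12),(0,68,31)]
for u,v in proj('wrist',C2W(pose,ov),M): cv2.circle(b,(int((u+.5)/.64),int((v+.5)/.64)),3,(255,0,255),1)
cv2.imwrite('pics/w4b.png',b);g=C2W(pose,(0,68,56))[0]
plan(g[0],g[1],.037,95.96)
E
```

```text
shift [ 0.21  0.08 12.48] yaw -0.0 | heading 95.96 at [ 0.4542 -0.0915  0.1618]
```

View pics/w4b.png

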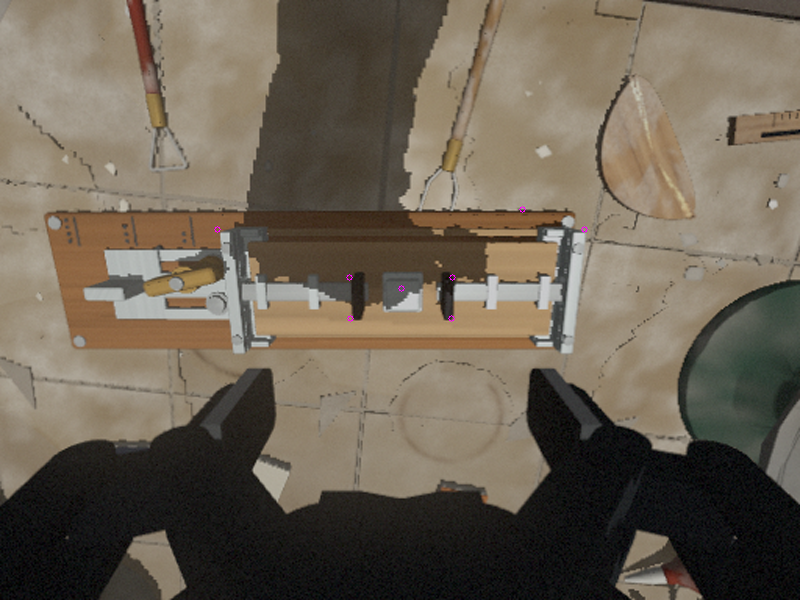

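Overlay points sit on the tabs (352/453, 298) and keepers; good. Lower, squeeze, lift.

>>> {"fn": "move_arm", "kwargs": {"motion": [{"x": 0.2, "y": 0, "z": 5, "yaw": 0}, {"x": 0.2, "y": 0, "z": 9, "yaw": 0}, {"x": 0.2, "y": 0, "z": 11, "yaw": 0}, {"x": 0.2, "y": 0, "z": 12.5, "yaw": 0}, {"x": 0.2, "y": 0, "z": 12.5, "yaw": 0}, {"x": 0.2, "y": 0, "z": 12.5, "yaw": 0}]}}

```text
clock: 5.8
eef_pos: [0.4522, -0.0917, 0.0366]
tool_rot: [-0.052, 0.999, -0.0, 0.001]
ft_force: [-0.4, -0.9, -0.1]
grip_width: 0.0852
grasp_force: 0.0
```

>>> {"fn": "move_arm", "kwargs": {"motion": [{"x": 0, "y": 0, "z": 0, "yaw": 0}, {"x": 0, "y": 0, "z": 0, "yaw": 0}, {"x": 0, "y": 0, "z": 0, "yaw": 0}, {"x": 0, "y": 0, "z": 0, "yaw": 0}, {"x": 0, "y": 0, "z": 0, "yaw": 0}, {"x": 0, "y": 0, "z": 0, "yaw": 0}, {"x": 0, "y": 0, "z": 0, "yaw": 0}, {"x": 0, "y": 0, "z": 0, "yaw": 0}], "gripper": -0.5}}

```text
clock: 6.8
eef_pos: [0.4519, -0.091, 0.0372]
tool_rot: [-0.052, 0.999, 0.0, 0.001]
ft_force: [-3.1, 3.0, 13.0]
grip_width: 0.037
grasp_force: 60.0
```

>>> {"fn": "move_arm", "kwargs": {"motion": [{"x": 0, "y": 0, "z": -0.5, "yaw": 0}, {"x": 0, "y": 0, "z": -1, "yaw": 0}, {"x": 0, "y": 0, "z": -2, "yaw": 0}, {"x": 0, "y": 0, "z": -4, "yaw": 0}, {"x": 0, "y": 0, "z": -8, "yaw": 0}, {"x": 0, "y": 0, "z": -14, "yaw": 0}, {"x": 0, "y": 0, "z": -20, "yaw": 0}, {"x": 0, "y": 0, "z": -26, "yaw": 0}, {"x": 0, "y": 0, "z": -28, "yaw": 0}, {"x": 0, "y": 0, "z": -28, "yaw": 0}, {"x": 0, "y": 0, "z": -28, "yaw": 0}]}}

```text
clock: 8.18
eef_pos: [0.4501, -0.0913, 0.3139]
tool_rot: [-0.052, 0.999, 0.0, -0.001]
ft_force: [-0.5, -0.1, -2.3]
grip_width: 0.0359
grasp_force: 60.8
```

```bash
python3 - <<'E'
from fit import *
a=shot('wrist','w5');b=shot('side','d5')
cv2.imwrite('pics/v5.png',np.hstack([cv2.resize(a,(400,300)),b[120:300,100:400][:, :].copy() if 0 else cv2.resize(b[110:290,120:360],(400,300))]))
plan(.505,.415,.316,10)
print(bot.get_obs()['ft_force'])
E
```

```text
shift [-10.74  49.78  -0.24] yaw 86.0 | heading 95.96 at [ 0.4499 -0.0912  0.3135]
[ 0.45790971 -0.6019995  -2.37054875]
```

View pics/v5.png

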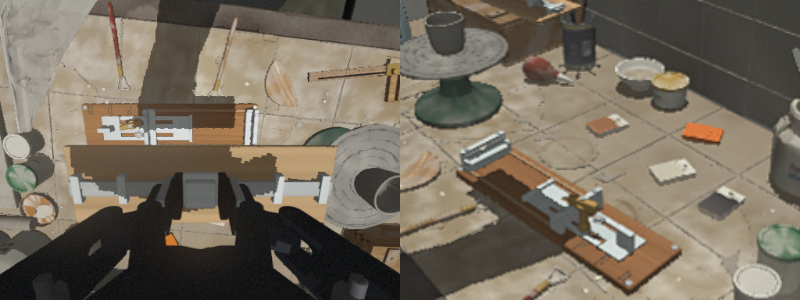

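Lid is held level and the carrier is open. Carry it to the bare spot.

>>> {"fn": "move_arm", "kwargs": {"motion": [{"x": -1, "y": 5, "z": -0.5, "yaw": 8}, {"x": -2, "y": 10, "z": -0.5, "yaw": 16}, {"x": -3.2, "y": 15, "z": -0.5, "yaw": 24}, {"x": -4.3, "y": 20, "z": -0.5, "yaw": 32}, {"x": -5.4, "y": 25, "z": -0.5, "yaw": 40}, {"x": -6.5, "y": 30, "z": -0.5, "yaw": 48}, {"x": -7.5, "y": 35, "z": -0.5, "yaw": 56}, {"x": -8.6, "y": 40, "z": -0.5, "yaw": 64}, {"x": -9.7, "y": 45, "z": -0.5, "yaw": 72}, {"x": -10.7, "y": 49.8, "z": -0.3, "yaw": 80}, {"x": -10.7, "y": 49.8, "z": -0.3, "yaw": 86}, {"x": -10.7, "y": 49.8, "z": -0.3, "yaw": 86}, {"x": -10.7, "y": 49.8, "z": -0.3, "yaw": 86}, {"x": -10.7, "y": 49.8, "z": -0.3, "yaw": 86}, {"x": -10.7, "y": 49.8, "z": -0.3, "yaw": 86}]}}

```text
clock: 10.15
eef_pos: [0.5057, 0.4144, 0.3189]
tool_rot: [0.643, 0.766, 0.0, 0.0]
ft_force: [-0.4, 0.1, -2.3]
grip_width: 0.0361
grasp_force: 61.0
```

```bash
python3 - <<'E'
from fit import *
a=shot('wrist','w6');b=shot('scene','s6')
cv2.imwrite('pics/v6.png',np.hstack([cv2.resize(a,(400,300)),cv2.resize(b[40:220,80:320],(400,300))]))
plan(.505,.415,.012,10)
E
```

```text
shift [ 0.04 -0.08 30.68] yaw -0.1 | heading 9.94 at [0.5057 0.4146 0.3188]
```

View pics/v6.png

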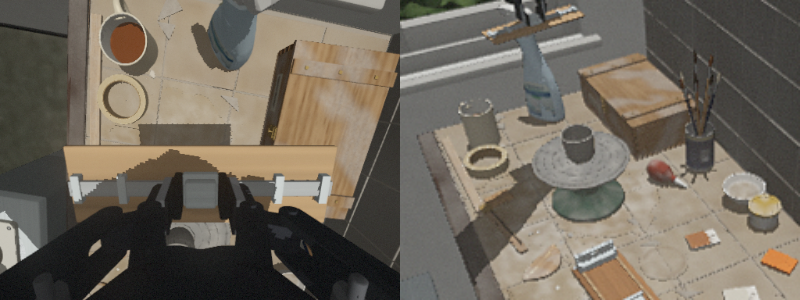

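```bash
python3 - <<'E'
from fit import *
P=np.array([(267,143),(277,100),(122,122),(228,70)])*1.28
print(onz('wrist',P,0).round(3)[:,:2].tolist(),onz('wrist',P[:2],.1).round(3)[:,:2].tolist())
E
```

```text
[[0.659, 0.401], [0.657, 0.495], [0.337, 0.392], [0.542, 0.536]] [[0.624, 0.418], [0.621, 0.492]]
```

>>> {"fn": "move_arm", "kwargs": {"motion": [{"x": 0, "y": 0, "z": 5, "yaw": 0}, {"x": 0, "y": 0, "z": 11, "yaw": 0}, {"x": 0, "y": 0, "z": 17, "yaw": 0}, {"x": 0, "y": 0, "z": 22, "yaw": 0}, {"x": 0, "y": 0, "z": 26, "yaw": 0}, {"x": 0, "y": 0, "z": 28.5, "yaw": 0}, {"x": 0, "y": 0, "z": 29.5, "yaw": 0}, {"x": 0, "y": 0, "z": 30.2, "yaw": 0}, {"x": 0, "y": 0, "z": 30.5, "yaw": 0}, {"x": 0, "y": 0, "z": 30.5, "yaw": 0}, {"x": 0, "y": 0, "z": 30.5, "yaw": 0}]}}

```text
clock: 11.62
eef_pos: [0.5061, 0.4154, 0.0143]
tool_rot: [0.643, 0.766, 0.001, 0.0]
ft_force: [0.2, 0.1, -1.8]
grip_width: 0.0362
grasp_force: 61.0
```

>>> {"fn": "move_arm", "kwargs": {"motion": [{"x": 0, "y": 0, "z": 0.1, "yaw": 0}, {"x": 0, "y": 0, "z": 0.2, "yaw": 0}, {"x": 0, "y": 0, "z": 0.3, "yaw": 0}, {"x": 0, "y": 0, "z": 0.3, "yaw": 0}, {"x": 0, "y": 0, "z": 0.3, "yaw": 0}]}}

```text
clock: 12.25
eef_pos: [0.5057, 0.4151, 0.0114]
tool_rot: [0.643, 0.766, 0.0, 0.0]
ft_force: [-2.6, -0.4, 5.4]
grip_width: 0.0362
grasp_force: 62.1
```

>>> {"fn": "move_arm", "kwargs": {"motion": [{"x": 0, "y": 0, "z": -0.1, "yaw": 0}, {"x": 0, "y": 0, "z": -0.1, "yaw": 0}, {"x": 0, "y": 0, "z": -0.1, "yaw": 0}, {"x": 0, "y": 0, "z": -0.1, "yaw": 0}, {"x": 0, "y": 0, "z": -0.1, "yaw": 0}, {"x": 0, "y": 0, "z": -0.1, "yaw": 0}, {"x": 0, "y": 0, "z": -2, "yaw": 0}, {"x": 0, "y": 0, "z": -6, "yaw": 0}, {"x": 0, "y": 0, "z": -12, "yaw": 0}, {"x": 0, "y": 0, "z": -18, "yaw": 0}, {"x": 0, "y": 0, "z": -24, "yaw": 0}, {"x": 0, "y": 0, "z": -28, "yaw": 0}, {"x": 0, "y": 0, "z": -28, "yaw": 0}, {"x": 0, "y": 0, "z": -28, "yaw": 0}], "gripper": 1}}

```text
clock: 14.0
eef_pos: [0.5054, 0.4148, 0.2895]
tool_rot: [0.643, 0.766, -0.0, -0.0]
ft_force: [-0.2, 0.1, -0.3]
grip_width: 0.0857
grasp_force: 0.0
```

```bash
python3 - <<'E'
from fit import *
pose=json.load(open('pose.json'))
a=shot('wrist','w7')
for d in bot.cut_out('wrist','lid')[:2]: print(d['score'],onz('wrist',[d['centre'][1],d['centre'][0]],.005))
w=C2W(pose,(-13,-62,57))[0];print(w)
plan(w[0],w[1],.29,18)
E
```

```text
0.62 [[0.50448172 0.41661689 0.005     ]]
[ 0.4528926  -0.22166538  0.057     ]
shift [-6.176e+01 -1.613e+01 -1.000e-02] yaw -8.0 | heading 9.96 at [0.5049 0.4145 0.2882]
```

>>> {"fn": "move_arm", "kwargs": {"motion": [{"x": -5, "y": -1.3, "z": 0, "yaw": 0}, {"x": -11, "y": -2.9, "z": 0, "yaw": 0}, {"x": -17, "y": -4.4, "z": 0, "yaw": 0}, {"x": -23, "y": -6, "z": 0, "yaw": 0}, {"x": -29, "y": -7.6, "z": 0, "yaw": -8}, {"x": -35, "y": -9.1, "z": 0, "yaw": -8}, {"x": -41, "y": -10.7, "z": 0, "yaw": -8}, {"x": -47, "y": -12.3, "z": 0, "yaw": -8}, {"x": -53, "y": -13.8, "z": 2, "yaw": -8}, {"x": -58, "y": -15.1, "z": 5, "yaw": -8}, {"x": -61.8, "y": -16.1, "z": 9, "yaw": -8}, {"x": -61.8, "y": -16.1, "z": 13, "yaw": -8}, {"x": -61.8, "y": -16.1, "z": 13, "yaw": -8}, {"x": -61.8, "y": -16.1, "z": 13, "yaw": -8}, {"x": -61.8, "y": -16.1, "z": 13, "yaw": -8}], "gripper": -0.2}}

```text
clock: 15.98
eef_pos: [0.4553, -0.2216, 0.1622]
tool_rot: [0.588, 0.809, 0.0, 0.002]
ft_force: [0.5, -1.1, -0.4]
grip_width: 0.0342
grasp_force: 0.0
```

```bash
cat > ov.py <<'E'
import sys
from fit import *
nm=sys.argv[1]; pts=eval(sys.argv[2]); crop=eval(sys.argv[3]) if len(sys.argv)>3 else (0,0,512,384)
a=shot('wrist',nm);pose=json.load(open('pose.json'))
M=bot.camera_model('wrist');M={k:np.array(v).tolist() for k,v in M.items()};json.dump(M,open(nm+'.json','w'))
x0,y0,x1,y1=crop;s=min(800/(x1-x0),600/(y1-y0));print('crop',x0,y0,s)
b=cv2.resize(a[y0:y1,x0:x1],None,fx=s,fy=s,interpolation=cv2.INTER_CUBIC)
for u,v in proj('wrist',C2W(pose,pts),M): cv2.circle(b,(int((u+.5-x0)*s),int((v+.5-y0)*s)),3,(255,0,255),1)
cv2.imwrite('pics/%sb.png'%nm,b)
E
python3 ov.py w8 "[(-40,180,44),(-40,-44,44),(40,-44,44),(40,180,44),(-27,-76,12),(-27,-116,12),(-27,-156,12),(-13,-62,65),(-34,100,15),(34,100,15),(-34,160,15),(34,160,15)]"; python3 -c "
from h import *;plan(.4529,-.2217,.051,18)"
```

```text
crop 0 0 1.5625
shift [ 0.08 -0.25 11.12] yaw 0.0 | heading 18.03 at [ 0.4552 -0.2215  0.1622]
```

View pics/w8b.png

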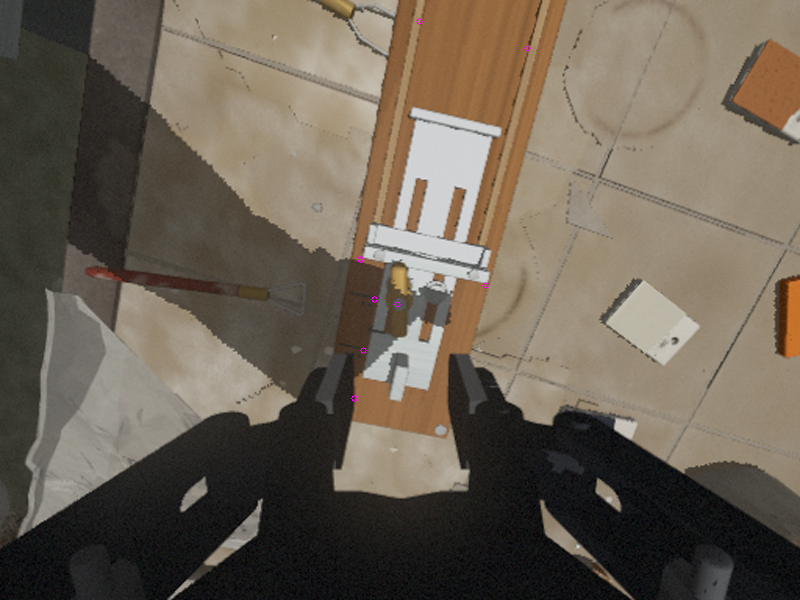

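Stop's blade edge shows at (413–500,110–132), bar centre at (398,300), in agreement with the overlay (397,303). Grip the bar.

>>> {"fn": "move_arm", "kwargs": {"motion": [{"x": 0.1, "y": -0.2, "z": 5, "yaw": 0}, {"x": 0.1, "y": -0.2, "z": 9, "yaw": 0}, {"x": 0.1, "y": -0.2, "z": 11, "yaw": 0}, {"x": 0.1, "y": -0.2, "z": 11, "yaw": 0}, {"x": 0.1, "y": -0.2, "z": 11, "yaw": 0}]}}

```text
clock: 16.65
eef_pos: [0.4531, -0.2216, 0.0519]
tool_rot: [0.588, 0.809, 0.0, 0.001]
ft_force: [-1.0, 0.1, -0.1]
grip_width: 0.0344
grasp_force: 0.0
```

>>> {"fn": "move_arm", "kwargs": {"motion": [{"x": 0, "y": 0, "z": 0, "yaw": 0}, {"x": 0, "y": 0, "z": 0, "yaw": 0}, {"x": 0, "y": 0, "z": 0, "yaw": 0}, {"x": 0, "y": 0, "z": 0, "yaw": 0}, {"x": 0, "y": 0, "z": 0, "yaw": 0}], "gripper": -1}}

```text
clock: 17.27
eef_pos: [0.4539, -0.2215, 0.0521]
tool_rot: [0.588, 0.809, 0.001, 0.002]
ft_force: [3.4, 2.0, 7.0]
grip_width: 0.0081
grasp_force: 62.8
```

>>> {"fn": "move_arm", "kwargs": {"motion": [{"x": 0, "y": 0, "z": 0, "yaw": -8}, {"x": 0, "y": 0, "z": -0.1, "yaw": -16}, {"x": 0, "y": 0, "z": -0.1, "yaw": -24}, {"x": 0, "y": 0, "z": -0.2, "yaw": -32}, {"x": 0, "y": 0, "z": -0.2, "yaw": -40}, {"x": 0, "y": 0, "z": -0.3, "yaw": -48}, {"x": 0, "y": 0, "z": -0.3, "yaw": -56}, {"x": 0, "y": 0, "z": -0.4, "yaw": -64}, {"x": 0, "y": 0, "z": -0.4, "yaw": -68}, {"x": 0, "y": 0, "z": -0.4, "yaw": -68}, {"x": 0, "y": 0, "z": -0.4, "yaw": -68}]}}

```text
clock: 18.65
eef_pos: [0.454, -0.2215, 0.0548]
tool_rot: [0.035, 0.999, -0.0, 0.002]
ft_force: [5.6, 2.1, -2.1]
grip_width: 0.008
grasp_force: 61.6
```

>>> {"fn": "move_arm", "kwargs": {"motion": [{"x": 0, "y": 0, "z": 0, "yaw": 0}, {"x": 0, "y": 0, "z": 0, "yaw": 0}, {"x": 0, "y": 0, "z": 0, "yaw": 0}, {"x": 0, "y": 0, "z": -2, "yaw": 0}, {"x": 0, "y": 0, "z": -7, "yaw": 0}, {"x": 0, "y": 0, "z": -11, "yaw": 0}, {"x": 0, "y": 0, "z": -11, "yaw": 0}], "gripper": 0.1}}

```text
clock: 19.52
eef_pos: [0.4538, -0.2225, 0.168]
tool_rot: [0.035, 0.999, -0.002, 0.003]
ft_force: [0.8, 0.8, -0.3]
grip_width: 0.047
grasp_force: 0.0
```

```bash
python3 - <<'E'
from fit import *
pose=json.load(open('pose.json'))
w=C2W(pose,(0,-123,42))[0];print(w);plan(w[0],w[1],.165,95.96)
E
```

```text
[ 0.47215411 -0.28098649  0.042     ]
shift [-2.24 -5.71  0.33] yaw -10.0 | heading 85.95 at [ 0.4538 -0.2225  0.168 ]
```

>>> {"fn": "move_arm", "kwargs": {"motion": [{"x": -2.2, "y": -5.7, "z": 0.3, "yaw": -10}, {"x": -2.2, "y": -5.7, "z": 0.3, "yaw": -10}, {"x": -2.2, "y": -5.7, "z": 0.3, "yaw": -10}, {"x": -2.2, "y": -5.7, "z": 0.3, "yaw": -10}, {"x": -2.2, "y": -5.7, "z": 0.3, "yaw": -10}]}}

```text
clock: 20.15
eef_pos: [0.4694, -0.2788, 0.1614]
tool_rot: [-0.052, 0.999, 0.0, -0.0]
ft_force: [0.7, -0.5, 0.3]
grip_width: 0.0469
grasp_force: 0.0
```

```bash
python3 ov.py w9 "[(-40,-44,44),(40,-44,44),(-27,-76,12),(-27,-116,12),(-27,-156,12),(-13,-62,69),(-25,-100,16),(0,-110,42),(0,-136,42)]" "(140,70,400,250)"; python3 -c "
from h import *;plan(.472,-.281,.022,95.96)"
```

```text
crop 140 70 3.076923076923077
shift [-0.22 -0.23 13.95] yaw 0.0 | heading 96.0 at [ 0.4696 -0.2789  0.1615]
```

View pics/w9b.png

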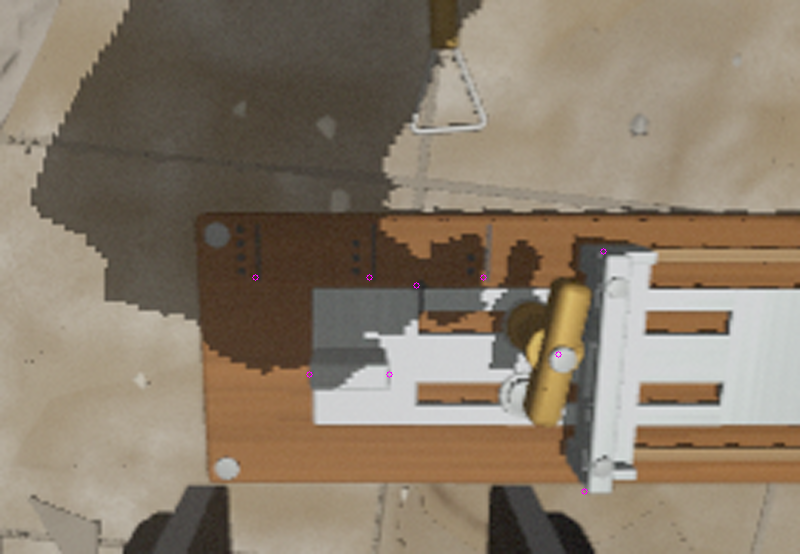

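Marks show at columns 259/375/489 and the index at 421: stop ≈ 24 mm, needs ≈ 16 mm more. Grip the fin.

```bash
python3 - <<'E'
from fit import *
pose=json.load(open('pose.json'))
M=json.load(open('w9.json'));x0,y0,s=140,70,800/260
A=[((-40,-44,44),(607,250)),((40,-44,44),(588,492)),((-27,-156,12),(259,278)),((-27,-116,12),(375,277)),((-27,-76,12),(489,277)),((-13,-62,68),(562,360))]
r=fit([a for a,_ in A],np.array([b for _,b in A])/s+[x0-.5,y0-.5],M);print(r.x,r.fun.reshape(-1,2).round(1).tolist())
t=pose[2]; f=lambda p:(proj('wrist',C2W((p[0],p[1],t),[a for a,_ in A]),M)-(np.array([b for _,b in A])/s+[x0-.5,y0-.5])).ravel()
q=least_squares(f,pose[:2]);print(q.x)
pose[:2]=q.x.tolist();json.dump(pose,open('pose.json','w'))
w=C2W(pose,(0,-124.7,42))[0];print(w);plan(w[0],w[1],.022,95.96)
E
```

```text
[ 0.45980754 -0.15733807  0.10008356] [[0.3, 0.9], [0.0, 0.1], [0.3, -0.1], [-0.4, 0.4], [-0.4, 0.5], [0.1, -1.6]]
[ 0.45949152 -0.15731471]
[ 0.47243524 -0.28134112  0.042     ]
shift [-0.26 -0.27 13.95] yaw 0.0 | heading 96.0 at [ 0.4696 -0.2789  0.1615]
```

>>> {"fn": "move_arm", "kwargs": {"motion": [{"x": -0.3, "y": -0.3, "z": 5, "yaw": 0}, {"x": -0.3, "y": -0.3, "z": 10, "yaw": 0}, {"x": -0.3, "y": -0.3, "z": 13, "yaw": 0}, {"x": -0.3, "y": -0.3, "z": 13.9, "yaw": 0}, {"x": -0.3, "y": -0.3, "z": 13.9, "yaw": 0}, {"x": -0.3, "y": -0.3, "z": 13.9, "yaw": 0}]}}

```text
clock: 20.95
eef_pos: [0.4743, -0.283, 0.024]
tool_rot: [-0.052, 0.999, -0.001, 0.001]
ft_force: [0.6, 0.1, 0.3]
grip_width: 0.0471
grasp_force: 0.0
```

>>> {"fn": "move_arm", "kwargs": {"motion": [{"x": 0, "y": 0, "z": 0, "yaw": 0}, {"x": 0, "y": 0, "z": 0, "yaw": 0}, {"x": 0, "y": 0, "z": 0, "yaw": 0}, {"x": 0, "y": 0, "z": 0, "yaw": 0}, {"x": 0, "y": 0, "z": 0, "yaw": 0}], "gripper": -0.6}}

```text
clock: 21.58
eef_pos: [0.4739, -0.2828, 0.0239]
tool_rot: [-0.052, 0.999, -0.001, 0.001]
ft_force: [-1.6, 1.4, 6.1]
grip_width: 0.0242
grasp_force: 58.8
```

>>> {"fn": "move_arm", "kwargs": {"motion": [{"x": 0, "y": -0.5, "z": 0, "yaw": 0}, {"x": 0, "y": -1, "z": 0, "yaw": 0}, {"x": 0, "y": -1.45, "z": 0, "yaw": 0}, {"x": 0, "y": -1.45, "z": 0, "yaw": 0}, {"x": 0, "y": -1.45, "z": 0, "yaw": 0}, {"x": 0, "y": -1.45, "z": 0, "yaw": 0}]}}

```text
clock: 22.32
eef_pos: [0.4755, -0.2978, 0.024]
tool_rot: [-0.052, 0.999, -0.001, 0.001]
ft_force: [-0.5, -1.4, 5.1]
grip_width: 0.0243
grasp_force: 58.7
```

>>> {"fn": "move_arm", "kwargs": {"motion": [{"x": 0, "y": 0, "z": 0, "yaw": 0}, {"x": 0, "y": 0, "z": 0, "yaw": 0}, {"x": 0, "y": 0, "z": 0, "yaw": 0}, {"x": 0, "y": 0, "z": -3, "yaw": 0}, {"x": 0, "y": 0, "z": -8, "yaw": 0}, {"x": 0, "y": 1, "z": -14, "yaw": 0}, {"x": 0, "y": 1, "z": -14, "yaw": 0}, {"x": 0, "y": 1, "z": -14, "yaw": 0}, {"x": 0, "y": 1, "z": -14, "yaw": 0}], "gripper": 0.1}}

```text
clock: 23.45
eef_pos: [0.4723, -0.2862, 0.1604]
tool_rot: [-0.052, 0.999, 0.001, -0.002]
ft_force: [-0.7, -0.4, -0.4]
grip_width: 0.0473
grasp_force: 0.0
```

```bash
cat > idx.py <<'E'
from fit import *
# columns of scribed marks vs dark pointer, from wrist image: intensity profiles along carrier y
import sys
a=shot('wrist',sys.argv[1]);pose=json.load(open('pose.json'));M=bot.camera_model('wrist')
g=cv2.cvtColor(a,cv2.COLOR_BGR2GRAY).astype(np.float32)
def prof(xs,z,y0,y1):
    ys=np.arange(y0,y1,.5);acc=[]
    for x in xs:
        uv=proj('wrist',C2W(pose,[(x,y,z) for y in ys]),M).astype(np.float32)
        acc.append(cv2.remap(g,uv[:,:1].copy(),uv[:,1:].copy(),cv2.INTER_LINEAR).ravel())
    return ys,np.mean(acc,0)
def dips(ys,p,n=3):
    d=p-cv2.GaussianBlur(p.reshape(1,-1),(0,0),8).ravel()
    i=[k for k in range(1,len(d)-1) if d[k]<d[k-1] and d[k]<=d[k+1]]
    i=sorted(i,key=lambda k:d[k])[:n];return [(float(ys[k]),round(float(d[k]),1)) for k in i]
print('marks',dips(*prof(np.arange(-38,-29,1),12,-170,-60),6))
print('index z16',dips(*prof(np.arange(-25,-21,.5),16,-170,-60),5))
print('pointer',dips(*prof(np.arange(-28,-25,.5),14,-170,-60),5))
E
python3 idx.py w10; python3 ov.py w10 "[(-27,-116,12)]" "(140,70,400,250)"
```

```text
marks [(-67.5, -21.0), (-87.0, -17.0), (-101.5, -15.1), (-116.0, -14.4), (-76.0, -8.7), (-156.0, -7.6)]
index z16 [(-87.0, -30.5), (-115.5, -26.2), (-68.5, -23.2), (-71.0, -10.9), (-154.0, -10.6)]
pointer [(-69.5, -23.8), (-88.0, -19.1), (-115.5, -8.2), (-91.0, -7.0), (-63.5, -7.0)]
crop 140 70 3.076923076923077
```

Index reads -115.5 against the mark at -116 (0.5 mm off): good. Now tighten the nut.

```bash
python3 -c "
from h import *;plan(.4535,-.2215,.0545,86)"
```

```text
shift [ 1.18  6.62 10.62] yaw 10.0 | heading 95.95 at [ 0.4725 -0.2863  0.1605]
```

>>> {"fn": "move_arm", "kwargs": {"motion": [{"x": 1.2, "y": 6.6, "z": 0, "yaw": 10}, {"x": 1.2, "y": 6.6, "z": 0, "yaw": 10}, {"x": 1.2, "y": 6.6, "z": 5, "yaw": 10}, {"x": 1.2, "y": 6.6, "z": 9, "yaw": 10}, {"x": 1.2, "y": 6.6, "z": 10.6, "yaw": 10}, {"x": 1.2, "y": 6.6, "z": 10.6, "yaw": 10}, {"x": 1.2, "y": 6.6, "z": 10.6, "yaw": 10}]}}

```text
clock: 24.42
eef_pos: [0.4553, -0.223, 0.0569]
tool_rot: [0.035, 0.999, -0.0, 0.001]
ft_force: [-0.1, 0.2, -0.8]
grip_width: 0.047
grasp_force: 0.0
```

>>> {"fn": "move_arm", "kwargs": {"motion": [{"x": 0, "y": 0, "z": 0, "yaw": 0}, {"x": 0, "y": 0, "z": 0, "yaw": 0}, {"x": 0, "y": 0, "z": 0, "yaw": 0}, {"x": 0, "y": 0, "z": 0, "yaw": 0}, {"x": 0, "y": 0, "z": 0, "yaw": 0}, {"x": 0, "y": 0, "z": 0, "yaw": 0}], "gripper": -1}}

```text
clock: 25.18
eef_pos: [0.4554, -0.2218, 0.0573]
tool_rot: [0.035, 0.999, 0.0, 0.001]
ft_force: [-0.7, 3.9, 5.8]
grip_width: 0.0078
grasp_force: 60.8
```

>>> {"fn": "move_arm", "kwargs": {"motion": [{"x": 0, "y": 0, "z": 0, "yaw": 8}, {"x": 0, "y": 0, "z": 0.1, "yaw": 16}, {"x": 0, "y": 0, "z": 0.1, "yaw": 24}, {"x": 0, "y": 0, "z": 0.2, "yaw": 32}, {"x": 0, "y": 0, "z": 0.2, "yaw": 40}, {"x": 0, "y": 0, "z": 0.3, "yaw": 48}, {"x": 0, "y": 0, "z": 0.3, "yaw": 54}, {"x": 0, "y": 0, "z": 0.4, "yaw": 60}, {"x": 0, "y": 0, "z": 0.4, "yaw": 66}, {"x": 0, "y": 0, "z": 0.4, "yaw": 72}, {"x": 0, "y": 0, "z": 0.4, "yaw": 72}, {"x": 0, "y": 0, "z": 0.4, "yaw": 72}]}}

```text
clock: 26.68
eef_pos: [0.4546, -0.2226, 0.0546]
tool_rot: [0.616, 0.788, -0.0, 0.001]
ft_force: [-4.2, 2.5, 16.4]
grip_width: 0.0079
grasp_force: 62.2
```

>>> {"fn": "move_arm", "kwargs": {"motion": [{"x": 0, "y": 0, "z": 0, "yaw": 0}, {"x": 0, "y": 0, "z": 0, "yaw": 0}, {"x": 0, "y": 0, "z": 0, "yaw": 0}, {"x": 0, "y": 0, "z": -3, "yaw": 0}, {"x": 0, "y": 0, "z": -8, "yaw": 0}, {"x": 0, "y": 0, "z": -13, "yaw": 0}, {"x": 0, "y": 0, "z": -19, "yaw": 0}, {"x": 0, "y": 0, "z": -24, "yaw": 0}, {"x": 0, "y": 0, "z": -24, "yaw": 0}, {"x": 0, "y": 0, "z": -24, "yaw": 0}], "gripper": -0.2}}

```text
clock: 27.92
eef_pos: [0.4544, -0.2224, 0.2915]
tool_rot: [0.616, 0.788, -0.0, -0.0]
ft_force: [-0.3, 0.3, -0.0]
grip_width: 0.0339
grasp_force: 0.0
```

```bash
python3 -c "
from h import *;plan(.60,-.17,.30,6)"
```

```text
shift [ 1.57 15.4  -0.86] yaw 8.0 | heading 13.96 at [ 0.4544 -0.2224  0.2915]
```

>>> {"fn": "move_arm", "kwargs": {"motion": [{"x": 1.6, "y": 5, "z": -0.9, "yaw": 8}, {"x": 1.6, "y": 10, "z": -0.9, "yaw": 8}, {"x": 1.6, "y": 15.4, "z": -0.9, "yaw": 8}, {"x": 1.6, "y": 15.4, "z": -0.9, "yaw": 8}, {"x": 1.6, "y": 15.4, "z": -0.9, "yaw": 8}, {"x": 1.6, "y": 15.4, "z": -0.9, "yaw": 8}, {"x": 1.6, "y": 15.4, "z": -0.9, "yaw": 8}], "gripper": 1}}

```text
clock: 28.8
eef_pos: [0.5993, -0.1702, 0.3024]
tool_rot: [0.67, 0.743, 0.0, 0.001]
ft_force: [0.0, 0.5, 0.8]
grip_width: 0.0854
grasp_force: 0.0
```

```bash
cat > tiles.py <<'E'
import sys
from fit import *
# fit 62x40 rectangle at z=9mm to each tile mask
a=shot('wrist',sys.argv[1])
M=bot.camera_model('wrist')
for d in bot.cut_out('wrist','test_tile_1'):
    m=d['mask'].astype(np.uint8); q=np.argwhere(m)[:,::-1].astype(np.float32)
    col=a[d['mask']].mean(0).round()
    W=onz('wrist',q,.0085,M)[:,:2]*1000
    r=cv2.minAreaRect(W.astype(np.float32)); (cx,cy),(w,h),ang=r
    if h>w: ang+=90;w,h=h,w
    ang=(ang+90)%180-90
    print('%.2f'%d['score'],'c',np.round([cx,cy],1),'size',np.round([w,h],1),'long axis',round(ang,1),'mean',W.mean(0).round(1),'bgr',col,'px',m.sum())
E
python3 tiles.py w11; python3 idx.py w11; python3 -c "
from h import *;plan(.6,-.17,.3,6)"
```

```text
0.90 c [ 642.3 -292.5] size [61.2 45.2] long axis 5.9 mean [ 641.6 -292.7] bgr [ 96.  98. 101.] px 838
0.85 c [653.7 -24.2] size [62.4 42.2] long axis -8.0 mean [653.7 -23.8] bgr [103. 136. 176.] px 1220
0.72 c [ 643.1 -192.2] size [62.1 41.5] long axis -17.1 mean [ 642.8 -191.9] bgr [151. 164. 169.] px 920
0.55 c [ 753.9 -148.7] size [61.7 39.6] long axis -58.4 mean [ 753.2 -148.3] bgr [ 54. 126. 201.] px 892
marks [(-116.5, -20.7), (-100.5, -14.5), (-155.0, -9.2), (-122.0, -9.1), (-72.5, -4.3), (-164.5, -2.7)]
index z16 [(-115.0, -50.0), (-153.5, -31.8), (-106.0, -10.2), (-102.5, -9.1), (-166.5, -8.5)]
pointer [(-116.0, -19.9), (-154.0, -16.8), (-101.5, -15.2), (-141.0, -4.9), (-126.5, -3.9)]
shift [0.   0.03 0.23] yaw -0.1 | heading 5.92 at [ 0.5997 -0.1701  0.3023]
```

View pics/w11.png

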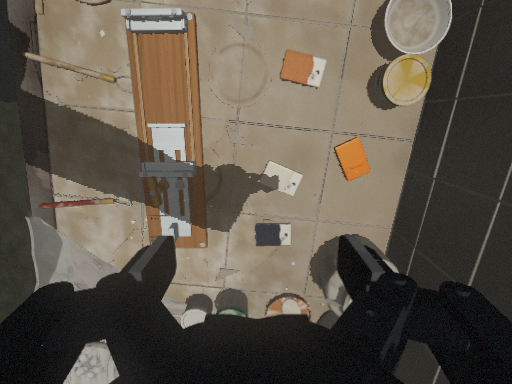

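Three tiles at (0.654,-0.024), (0.643,-0.192), (0.642,-0.293); the orange decoy at (345,160) px stays. Brown first.

```bash
python3 -c "
from h import *;plan(.6537,-.024,.001,-8)"
```

```text
shift [13.99  6.84 30.13] yaw 13.9 | heading 5.92 at [ 0.5997 -0.1701  0.3023]
```

>>> {"fn": "move_arm", "kwargs": {"motion": [{"x": 5, "y": 2.5, "z": 2, "yaw": 7}, {"x": 10, "y": 5, "z": 6, "yaw": 14}, {"x": 14, "y": 6.8, "z": 10, "yaw": 14}, {"x": 14, "y": 6.8, "z": 16, "yaw": 14}, {"x": 14, "y": 6.8, "z": 21, "yaw": 14}, {"x": 14, "y": 6.8, "z": 25, "yaw": 14}, {"x": 14, "y": 6.8, "z": 28, "yaw": 14}, {"x": 14, "y": 6.8, "z": 28, "yaw": 14}, {"x": 14, "y": 6.8, "z": 28, "yaw": 14}]}}

```text
clock: 30.08
eef_pos: [0.6543, -0.0235, 0.0229]
tool_rot: [0.755, 0.656, 0.001, 0.001]
ft_force: [0.2, -0.3, 0.3]
grip_width: 0.0853
grasp_force: 0.0
```

```bash
python3 tiles.py w12; python3 -c "
from h import *;plan(.6537,-.024,-.001,-8)"
```

```text
0.80 c [ 763.7 -144.9] size [44.2 40.1] long axis -9.2 mean [ 758.8 -147.4] bgr [ 42. 111. 193.] px 1633
0.62 c [654.7 -23.1] size [62. 43.] long axis -6.4 mean [654.7 -22.2] bgr [63. 77. 96.] px 6167
shift [-0.07 -0.14  2.48] yaw -0.0 | heading -8.05 at [ 0.655  -0.0235  0.0238]
```

>>> {"fn": "move_arm", "kwargs": {"motion": [{"x": 0, "y": 0, "z": 1.5, "yaw": -1}, {"x": 0, "y": 0, "z": 2.4, "yaw": -1}, {"x": 0, "y": 0, "z": 2.4, "yaw": -1}, {"x": 0, "y": 0, "z": 2.4, "yaw": -1}, {"x": 0, "y": 0, "z": 2.4, "yaw": -1}]}}

```text
clock: 30.8
eef_pos: [0.6537, -0.0234, -0.0023]
tool_rot: [0.749, 0.662, 0.0, 0.0]
ft_force: [-0.8, -0.1, 0.1]
grip_width: 0.0855
grasp_force: 0.0
```

>>> {"fn": "move_arm", "kwargs": {"motion": [{"x": 0, "y": 0, "z": 0, "yaw": 0}, {"x": 0, "y": 0, "z": 0, "yaw": 0}, {"x": 0, "y": 0, "z": 0, "yaw": 0}, {"x": 0, "y": 0, "z": 0, "yaw": 0}, {"x": 0, "y": 0, "z": 0, "yaw": 0}], "gripper": 0.2}}

```text
clock: 31.42
eef_pos: [0.6542, -0.0234, -0.0016]
tool_rot: [0.749, 0.662, 0.001, 0.001]
ft_force: [-0.3, -0.1, 5.6]
grip_width: 0.0594
grasp_force: 65.1
```

>>> {"fn": "move_arm", "kwargs": {"motion": [{"x": 0, "y": 0, "z": -1, "yaw": 0}, {"x": 0, "y": 0, "z": -3, "yaw": 0}, {"x": 0, "y": 0, "z": -7, "yaw": 0}, {"x": 0, "y": 0, "z": -11, "yaw": 0}, {"x": 0, "y": 0, "z": -11, "yaw": 0}, {"x": 0, "y": 0, "z": -11, "yaw": 0}]}}

```text
clock: 32.17
eef_pos: [0.6526, -0.0234, 0.1068]
tool_rot: [0.749, 0.662, -0.0, -0.0]
ft_force: [-0.6, -0.0, -0.8]
grip_width: 0.0593
grasp_force: 64.7
```

```bash
cat > place.py <<'E'
import sys
from fit import *
pose=json.load(open('pose.json'));y=float(sys.argv[1]);z=float(sys.argv[2])
w=C2W(pose,(0,y,0))[0];plan(w[0],w[1],z,np.degrees(pose[2]))
o=bot.get_obs();P=np.array(o['eef_pos']);d=P[:2]-pose[:2];c,s=np.cos(pose[2]),np.sin(pose[2])
print('carrier xy mm',np.round([(c*d[0]+s*d[1])*1e3,(-s*d[0]+c*d[1])*1e3],1),'ft',np.round(o['ft_force'],1),'grip',o['grip_width'])
E
python3 place.py 136 .06
```

```text
shift [ -2.41 -20.58   4.7 ] yaw -13.0 | heading -7.04 at [ 0.6526 -0.0234  0.1068]
carrier xy mm [206.  113.2] ft [-0.6 -0.  -0.8] grip 0.059283052986754174
```

```bash
python3 - <<'E'
from fit import *
pose=json.load(open('pose.json'));M=json.load(open('w8.json'));g=cv2.cvtColor(cv2.imread('pics/w8.png'),cv2.COLOR_BGR2GRAY).astype(np.float32)
for y0,y1 in((20,45),(80,104)):
    xs=np.arange(-56,57,.5);acc=[]
    for y in np.arange(y0,y1,1):
        uv=proj('wrist',C2W(pose,[(x,y,15 if abs(x)<42 else 12) for x in xs]),M).astype(np.float32)
        acc.append(cv2.remap(g,uv[:,:1].copy(),uv[:,1:].copy(),cv2.INTER_LINEAR).ravel())
    p=np.mean(acc,0);d=np.gradient(cv2.GaussianBlur(p.reshape(1,-1),(0,0),1.5).ravel())
    k=[i for i in range(2,len(d)-2) if abs(d[i])==abs(d[i-2:i+3]).max() and abs(d[i])>2]
    print(y0,[(float(xs[i]),round(float(d[i]),1)) for i in k])
E
```

```text
20 [(-49.5, -15.4), (-46.5, 2.8), (-37.5, 7.6), (-33.5, -7.4), (-24.0, 19.1), (26.0, -20.6), (33.0, -2.9), (35.5, 9.4), (39.5, -6.7), (43.0, 2.2), (50.5, 6.5)]
80 [(-49.5, -15.5), (-37.5, 8.8), (-33.5, -7.7), (26.5, -2.4), (30.0, 2.0), (33.0, -4.4), (35.0, 10.3), (39.5, -6.5), (43.0, 2.4), (50.5, 7.3)]
```

>>> {"fn": "move_arm", "kwargs": {"motion": [{"x": -0.5, "y": -5, "z": 0, "yaw": -4}, {"x": -1.2, "y": -10, "z": 0, "yaw": -8}, {"x": -1.8, "y": -15, "z": 1, "yaw": -13}, {"x": -2.4, "y": -20.6, "z": 3, "yaw": -13}, {"x": -2.4, "y": -20.6, "z": 4.7, "yaw": -13}, {"x": -2.4, "y": -20.6, "z": 4.7, "yaw": -13}, {"x": -2.4, "y": -20.6, "z": 4.7, "yaw": -13}, {"x": -2.4, "y": -20.6, "z": 4.7, "yaw": -13}]}}

```text
clock: 33.17
eef_pos: [0.4474, -0.022, 0.0609]
tool_rot: [0.669, 0.743, 0.001, 0.001]
ft_force: [0.3, 0.0, -0.2]
grip_width: 0.0596
grasp_force: 64.7
```

```bash
python3 place.py 136 .0104
```

```text
shift [ 0.02 -0.21  5.05] yaw 0.0 | heading 5.96 at [ 0.4474 -0.022   0.0609]
carrier xy mm [  2.  135.8] ft [ 0.3  0.  -0.2] grip 0.05961816688043571
```

```bash
python3 - <<'E'
import json,numpy as np
p=json.load(open('pose.json'));p[0]+=.0006*np.cos(p[2]);p[1]+=.0006*np.sin(p[2]);json.dump(p,open('pose.json','w'));print(p)
E
```

```text
[np.float64(0.4600882750785277), np.float64(-0.15725242850739488), 0.10398617128025538]
```

>>> {"fn": "move_arm", "kwargs": {"motion": [{"x": 0, "y": -0.15, "z": 2, "yaw": 0}, {"x": 0, "y": -0.15, "z": 3.5, "yaw": 0}, {"x": 0, "y": -0.15, "z": 4.5, "yaw": 0}, {"x": 0, "y": -0.15, "z": 4.9, "yaw": 0}, {"x": 0, "y": -0.15, "z": 4.9, "yaw": 0}, {"x": 0, "y": -0.15, "z": 4.9, "yaw": 0}]}}

```text
clock: 33.92
eef_pos: [0.4449, -0.0221, 0.0118]
tool_rot: [0.669, 0.743, 0.0, 0.0]
ft_force: [0.5, -0.2, -0.5]
grip_width: 0.0595
grasp_force: 64.7
```

```bash
python3 place.py 136 .0104
```

```text
shift [0.   0.1  0.14] yaw 0.0 | heading 5.96 at [ 0.4449 -0.0221  0.0118]
carrier xy mm [ -1. 136.] ft [ 0.5 -0.2 -0.5] grip 0.05953695799451884
```

>>> {"fn": "move_arm", "kwargs": {"motion": [{"x": 0, "y": 0.1, "z": 0.1, "yaw": 0}, {"x": 0.1, "y": 0.1, "z": 0.1, "yaw": 0}, {"x": 0.2, "y": 0.1, "z": 0.1, "yaw": 0}, {"x": 0.3, "y": 0.1, "z": 0.1, "yaw": 0}, {"x": 0.4, "y": 0.1, "z": 0.1, "yaw": 0}, {"x": 0.4, "y": 0.1, "z": 0.1, "yaw": 0}, {"x": 0.4, "y": 0.1, "z": 0.1, "yaw": 0}]}}

```text
clock: 34.8
eef_pos: [0.445, -0.0181, 0.0104]
tool_rot: [0.669, 0.743, -0.0, 0.0]
ft_force: [-0.4, -0.0, 0.1]
grip_width: 0.06
grasp_force: 64.8
```

```bash
python3 place.py 136 .0104
```

```text
shift [-0.4   0.05 -0.  ] yaw 0.0 | heading 5.96 at [ 0.445  -0.0181  0.0104]
carrier xy mm [ -0.5 140. ] ft [-0.4 -0.   0.1] grip 0.059981694028907295
```

>>> {"fn": "move_arm", "kwargs": {"motion": [{"x": 0.05, "y": 0, "z": 0.05, "yaw": 0}, {"x": 0.1, "y": 0, "z": 0.05, "yaw": 0}, {"x": 0.15, "y": 0, "z": 0.05, "yaw": 0}, {"x": 0.15, "y": 0, "z": 0.05, "yaw": 0}, {"x": 0.15, "y": 0, "z": 0.05, "yaw": 0}]}}

```text
clock: 35.42
eef_pos: [0.4451, -0.018, 0.0103]
tool_rot: [0.67, 0.743, -0.001, 0.001]
ft_force: [-0.9, -6.6, 5.9]
grip_width: 0.0599
grasp_force: 65.4
```

>>> {"fn": "move_arm", "kwargs": {"motion": [{"x": -0.1, "y": 0, "z": -0.05, "yaw": 0}, {"x": -0.1, "y": 0, "z": -0.05, "yaw": 0}, {"x": -0.1, "y": 0, "z": -0.05, "yaw": 0}, {"x": -0.1, "y": 0, "z": -0.05, "yaw": 0}, {"x": -0.1, "y": 0, "z": -1, "yaw": 0}, {"x": -0.1, "y": 0, "z": -4, "yaw": 0}, {"x": -0.1, "y": 0, "z": -10, "yaw": 0}, {"x": -0.1, "y": 0, "z": -14, "yaw": 0}, {"x": -0.1, "y": 0, "z": -14, "yaw": 0}], "gripper": 1}}

```text
clock: 36.55
eef_pos: [0.4479, -0.0176, 0.154]
tool_rot: [0.669, 0.743, 0.003, 0.003]
ft_force: [0.5, 0.4, -0.0]
grip_width: 0.0854
grasp_force: 0.0
```

```bash
python3 -c "
from h import *;plan(.6431,-.192,.15,-17)"
```

```text
shift [-19.38  17.6    0.58] yaw 23.0 | heading 5.97 at [ 0.4479 -0.0176  0.154 ]
```

>>> {"fn": "move_arm", "kwargs": {"motion": [{"x": -4, "y": 3.6, "z": 0, "yaw": 5}, {"x": -8, "y": 7.2, "z": 0, "yaw": 10}, {"x": -12, "y": 10.8, "z": 0, "yaw": 15}, {"x": -16, "y": 14.5, "z": 0, "yaw": 20}, {"x": -19.4, "y": 17.6, "z": 0, "yaw": 23}, {"x": -19.4, "y": 17.6, "z": 3, "yaw": 23}, {"x": -19.4, "y": 17.6, "z": 5, "yaw": 23}, {"x": -19.4, "y": 17.6, "z": 5, "yaw": 23}, {"x": -19.4, "y": 17.6, "z": 5, "yaw": 23}]}}

```text
clock: 37.67
eef_pos: [0.6401, -0.1921, 0.1]
tool_rot: [0.804, 0.595, -0.0, -0.0]
ft_force: [0.1, -0.4, 1.2]
grip_width: 0.0855
grasp_force: 0.0
```

```bash
python3 tiles.py w13;python3 -c "
from h import *;plan(.6431,-.192,-.002,-17)"
```

```text
0.82 c [ 754.6 -149.1] size [62.3 41.6] long axis -60.1 mean [ 754.1 -148.3] bgr [ 52. 122. 197.] px 3777
0.75 c [ 644.  -192.5] size [61.7 42.1] long axis -17.0 mean [ 643.8 -192.3] bgr [121. 132. 137.] px 3034
0.65 c [ 642.2 -293.7] size [63.  45.8] long axis 7.1 mean [ 642.7 -292.8] bgr [88. 90. 92.] px 2413
shift [ 0.09  0.19 10.32] yaw -0.0 | heading -17.02 at [ 0.6408 -0.1922  0.1012]
```

>>> {"fn": "move_arm", "kwargs": {"motion": [{"x": 0.1, "y": 0.3, "z": 4, "yaw": 0}, {"x": 0.1, "y": 0.3, "z": 8, "yaw": 0}, {"x": 0.1, "y": 0.3, "z": 9.8, "yaw": 0}, {"x": 0.1, "y": 0.3, "z": 10.3, "yaw": 0}, {"x": 0.1, "y": 0.3, "z": 10.3, "yaw": 0}, {"x": 0.1, "y": 0.3, "z": 10.3, "yaw": 0}, {"x": 0.1, "y": 0.3, "z": 10.3, "yaw": 0}]}}

```text
clock: 38.65
eef_pos: [0.6442, -0.1924, -0.0017]
tool_rot: [0.804, 0.595, 0.001, 0.001]
ft_force: [-0.2, -0.8, -0.4]
grip_width: 0.0853
grasp_force: 0.0
```

>>> {"fn": "move_arm", "kwargs": {"motion": [{"x": 0, "y": 0, "z": 0, "yaw": 0}, {"x": 0, "y": 0, "z": 0, "yaw": 0}, {"x": 0, "y": 0, "z": 0, "yaw": 0}, {"x": 0, "y": 0, "z": 0, "yaw": 0}, {"x": 0, "y": 0, "z": 0, "yaw": 0}], "gripper": 0.2}}

```text
clock: 39.28
eef_pos: [0.6441, -0.1924, -0.002]
tool_rot: [0.804, 0.595, 0.001, 0.001]
ft_force: [-0.5, 0.3, 5.5]
grip_width: 0.0597
grasp_force: 65.0
```

>>> {"fn": "move_arm", "kwargs": {"motion": [{"x": 0, "y": 0, "z": -1, "yaw": 0}, {"x": 0, "y": 0, "z": -3, "yaw": 0}, {"x": 0, "y": 0, "z": -7, "yaw": 0}, {"x": 0, "y": 0, "z": -11, "yaw": 0}, {"x": 0, "y": 0, "z": -11, "yaw": 0}, {"x": 0, "y": 0, "z": -11, "yaw": 0}]}}

```text
clock: 40.02
eef_pos: [0.6428, -0.1919, 0.1063]
tool_rot: [0.804, 0.595, -0.0, -0.0]
ft_force: [0.4, 0.8, -0.8]
grip_width: 0.0599
grasp_force: 64.6
```

```bash
python3 place.py 97 .06
```

```text
shift [  6.89 -22.27   4.66] yaw -23.0 | heading -17.04 at [ 0.6428 -0.1919  0.1063]
carrier xy mm [178.1 -53.5] ft [ 0.4  0.8 -0.8] grip 0.05990489305760511
```

>>> {"fn": "move_arm", "kwargs": {"motion": [{"x": 1.5, "y": -5, "z": 0, "yaw": -6}, {"x": 3, "y": -10, "z": 0, "yaw": -12}, {"x": 4.6, "y": -15, "z": 1, "yaw": -18}, {"x": 6.2, "y": -20, "z": 3, "yaw": -23}, {"x": 6.8, "y": -22.3, "z": 4.6, "yaw": -23}, {"x": 6.8, "y": -22.3, "z": 4.6, "yaw": -23}, {"x": 6.8, "y": -22.3, "z": 4.6, "yaw": -23}, {"x": 6.8, "y": -22.3, "z": 4.6, "yaw": -23}]}}

```text
clock: 41.02
eef_pos: [0.4518, -0.0624, 0.0613]
tool_rot: [0.67, 0.743, 0.001, 0.001]
ft_force: [0.5, 1.7, -0.2]
grip_width: 0.0593
grasp_force: 64.7
```

```bash
python3 place.py 96 .0104
```

```text
shift [ 0.08 -0.17  5.09] yaw -0.0 | heading 5.92 at [ 0.4518 -0.0624  0.0613]
carrier xy mm [ 1.6 95.2] ft [ 0.5  1.7 -0.2] grip 0.05932677491350692
```

>>> {"fn": "move_arm", "kwargs": {"motion": [{"x": 0, "y": -0.1, "z": 2, "yaw": 0}, {"x": 0, "y": -0.1, "z": 3.5, "yaw": 0}, {"x": 0, "y": -0.1, "z": 4.5, "yaw": 0}, {"x": 0, "y": -0.1, "z": 4.9, "yaw": 0}, {"x": 0, "y": -0.1, "z": 5, "yaw": 0}, {"x": 0, "y": -0.1, "z": 5, "yaw": 0}, {"x": 0, "y": -0.1, "z": 5, "yaw": 0}]}}

```text
clock: 41.9
eef_pos: [0.4494, -0.0619, 0.0112]
tool_rot: [0.669, 0.743, 0.0, 0.0]
ft_force: [0.3, -0.9, -0.7]
grip_width: 0.0598
grasp_force: 64.7
```

>>> {"fn": "move_arm", "kwargs": {"motion": [{"x": 0.1, "y": 0, "z": 0.05, "yaw": 0}, {"x": 0.2, "y": 0, "z": 0.05, "yaw": 0}, {"x": 0.3, "y": 0, "z": 0.05, "yaw": 0}, {"x": 0.4, "y": 0, "z": 0.05, "yaw": 0}, {"x": 0.4, "y": 0, "z": 0.05, "yaw": 0}, {"x": 0.4, "y": 0, "z": 0.05, "yaw": 0}]}}

```text
clock: 42.65
eef_pos: [0.4486, -0.0579, 0.0103]
tool_rot: [0.669, 0.743, -0.0, -0.0]
ft_force: [-0.5, 0.3, -0.6]
grip_width: 0.0598
grasp_force: 64.7
```

```bash
python3 place.py 100 .0104
```

```text
shift [-0.    0.11 -0.01] yaw 0.0 | heading 5.96 at [ 0.4486 -0.0579  0.0103]
carrier xy mm [ -1.1 100. ] ft [-0.5  0.3 -0.6] grip 0.059819823779863425
```

>>> {"fn": "move_arm", "kwargs": {"motion": [{"x": 0.05, "y": 0.1, "z": 0.05, "yaw": 0}, {"x": 0.1, "y": 0.1, "z": 0.05, "yaw": 0}, {"x": 0.15, "y": 0.1, "z": 0.05, "yaw": 0}, {"x": 0.2, "y": 0.1, "z": 0.05, "yaw": 0}, {"x": 0.2, "y": 0.1, "z": 0.05, "yaw": 0}]}}

```text
clock: 43.28
eef_pos: [0.449, -0.0574, 0.0101]
tool_rot: [0.67, 0.743, -0.002, 0.001]
ft_force: [-3.1, -5.6, 5.5]
grip_width: 0.0596
grasp_force: 67.9
```

```bash
python3 place.py 100 .0104
```

```text
shift [-0.05  0.07 -0.03] yaw -0.1 | heading 5.91 at [ 0.449  -0.0574  0.0101]
carrier xy mm [ -0.7 100.5] ft [-3.1 -5.6  5.5] grip 0.0595623652653283
```

Contact with tile 1. Release and fetch the black tile.

>>> {"fn": "move_arm", "kwargs": {"motion": [{"x": -0.1, "y": 0, "z": -0.05, "yaw": 0}, {"x": -0.1, "y": 0, "z": -0.05, "yaw": 0}, {"x": -0.1, "y": 0, "z": -0.05, "yaw": 0}, {"x": -0.1, "y": 0, "z": -0.05, "yaw": 0}, {"x": -0.1, "y": 0, "z": -1, "yaw": 0}, {"x": -0.1, "y": 0, "z": -4, "yaw": 0}, {"x": -0.1, "y": 0, "z": -10, "yaw": 0}, {"x": -0.1, "y": 0, "z": -14, "yaw": 0}, {"x": -0.1, "y": 0, "z": -14, "yaw": 0}], "gripper": 1}}

```text
clock: 44.4
eef_pos: [0.4524, -0.0571, 0.154]
tool_rot: [0.669, 0.743, 0.003, 0.004]
ft_force: [0.6, 0.3, -0.2]
grip_width: 0.0856
grasp_force: 0.0
```

```bash
python3 tiles.py w14; python3 -c "
from h import *;plan(.642,-.293,.10,7)"
```

```text
0.94 c [447.2 -60.8] size [63.8 41.4] long axis 5.9 mean [446.9 -60.2] bgr [112. 123. 128.] px 2202
0.70 c [442.7 -19.6] size [65.7 41.5] long axis 5.9 mean [442.6 -18.9] bgr [ 99. 127. 163.] px 2491
0.60 c [ 744. -145.] size [67.4 43.2] long axis -59.5 mean [ 743.9 -141.8] bgr [ 35.  95. 168.] px 1493
shift [-25.5   16.68   5.05] yaw -1.0 | heading 5.97 at [ 0.4495 -0.0568  0.1503]
```

>>> {"fn": "move_arm", "kwargs": {"motion": [{"x": -5, "y": 3.3, "z": 0, "yaw": -1}, {"x": -10, "y": 6.6, "z": 0, "yaw": -1}, {"x": -15, "y": 10, "z": 0, "yaw": -1}, {"x": -20, "y": 13.1, "z": 0, "yaw": -1}, {"x": -25.5, "y": 16.7, "z": 1, "yaw": -1}, {"x": -25.5, "y": 16.7, "z": 5, "yaw": -1}, {"x": -25.5, "y": 16.7, "z": 5, "yaw": -1}, {"x": -25.5, "y": 16.7, "z": 5, "yaw": -1}, {"x": -25.5, "y": 16.7, "z": 5, "yaw": -1}]}}

```text
clock: 45.62
eef_pos: [0.6426, -0.2926, 0.1021]
tool_rot: [0.663, 0.749, 0.0, 0.001]
ft_force: [0.6, -0.0, 0.4]
grip_width: 0.0855
grasp_force: 0.0
```

```bash
python3 tiles.py w15;python3 -c "
from h import *;plan(.6425,-.2935,-.002,7)"
```

```text
0.93 c [ 642.1 -292.9] size [61.9 41.5] long axis 7.0 mean [ 641.9 -292.7] bgr [73. 76. 78.] px 2991
0.62 c [ 753.5 -150.4] size [61.9 43.6] long axis -58.9 mean [ 752.9 -150.6] bgr [ 50. 121. 198.] px 4451
0.31 c [ 588.  -422.9] size [34.3 33.6] long axis -55.2 mean [ 587.1 -424.2] bgr [68. 74. 77.] px 759
shift [-0.06 -0.07 10.43] yaw 0.0 | heading 7.01 at [ 0.6428 -0.2927  0.1023]
```

>>> {"fn": "move_arm", "kwargs": {"motion": [{"x": 0, "y": -0.1, "z": 4, "yaw": 0}, {"x": 0, "y": -0.1, "z": 8, "yaw": 0}, {"x": 0, "y": -0.1, "z": 9.8, "yaw": 0}, {"x": 0, "y": -0.1, "z": 10.4, "yaw": 0}, {"x": 0, "y": -0.1, "z": 10.4, "yaw": 0}, {"x": 0, "y": -0.1, "z": 10.4, "yaw": 0}, {"x": 0, "y": -0.1, "z": 10.4, "yaw": 0}]}}

```text
clock: 46.6
eef_pos: [0.642, -0.2936, -0.0027]
tool_rot: [0.663, 0.749, 0.0, 0.001]
ft_force: [-0.1, 0.0, 0.3]
grip_width: 0.0854
grasp_force: 0.0
```

>>> {"fn": "move_arm", "kwargs": {"motion": [{"x": 0, "y": 0, "z": 0, "yaw": 0}, {"x": 0, "y": 0, "z": 0, "yaw": 0}, {"x": 0, "y": 0, "z": 0, "yaw": 0}, {"x": 0, "y": 0, "z": 0, "yaw": 0}, {"x": 0, "y": 0, "z": 0, "yaw": 0}], "gripper": 0.2}}

```text
clock: 47.22
eef_pos: [0.6418, -0.2935, -0.003]
tool_rot: [0.663, 0.749, 0.0, 0.001]
ft_force: [0.1, 0.1, 6.1]
grip_width: 0.0597
grasp_force: 65.1
```

>>> {"fn": "move_arm", "kwargs": {"motion": [{"x": 0, "y": 0, "z": -1, "yaw": 0}, {"x": 0, "y": 0, "z": -3, "yaw": 0}, {"x": 0, "y": 0, "z": -7, "yaw": 0}, {"x": 0, "y": 0, "z": -11, "yaw": 0}, {"x": 0, "y": 0, "z": -11, "yaw": 0}, {"x": 0, "y": 0, "z": -11, "yaw": 0}]}}

```text
clock: 47.98
eef_pos: [0.6405, -0.2929, 0.1051]
tool_rot: [0.663, 0.749, -0.0, -0.001]
ft_force: [-0.0, 0.3, -0.4]
grip_width: 0.0595
grasp_force: 64.7
```

```bash
python3 place.py 57 .06
```

```text
shift [ 21.35 -16.16   4.54] yaw 1.0 | heading 6.96 at [ 0.6405 -0.2929  0.1051]
carrier xy mm [ 165.3 -153.6] ft [-0.   0.3 -0.4] grip 0.059543044268213836
```

>>> {"fn": "move_arm", "kwargs": {"motion": [{"x": 5, "y": -3.8, "z": 0, "yaw": 1}, {"x": 10, "y": -7.6, "z": 0, "yaw": 1}, {"x": 15, "y": -11.3, "z": 0, "yaw": 1}, {"x": 20, "y": -15.1, "z": 0, "yaw": 1}, {"x": 21.3, "y": -16.2, "z": 3, "yaw": 1}, {"x": 21.3, "y": -16.2, "z": 4.5, "yaw": 1}, {"x": 21.3, "y": -16.2, "z": 4.5, "yaw": 1}, {"x": 21.3, "y": -16.2, "z": 4.5, "yaw": 1}, {"x": 21.3, "y": -16.2, "z": 4.5, "yaw": 1}]}}

```text
clock: 49.1
eef_pos: [0.455, -0.1017, 0.0612]
tool_rot: [0.67, 0.743, 0.0, 0.0]
ft_force: [0.0, -0.1, 0.0]
grip_width: 0.0593
grasp_force: 64.7
```

```bash
python3 place.py 57 .0095
```

```text
shift [ 0.13 -0.08  5.17] yaw -0.0 | heading 5.94 at [ 0.455  -0.1017  0.0612]
carrier xy mm [ 0.7 55.7] ft [ 0.  -0.1  0. ] grip 0.059333704083727755
```

>>> {"fn": "move_arm", "kwargs": {"motion": [{"x": 0.1, "y": 0.1, "z": 2, "yaw": 0}, {"x": 0.1, "y": 0.1, "z": 3.5, "yaw": 0}, {"x": 0.1, "y": 0.1, "z": 4.5, "yaw": 0}, {"x": 0.1, "y": 0.1, "z": 4.9, "yaw": 0}, {"x": 0.1, "y": 0.1, "z": 5.1, "yaw": 0}, {"x": 0.1, "y": 0.1, "z": 5.1, "yaw": 0}, {"x": 0.1, "y": 0.1, "z": 5.1, "yaw": 0}]}}

```text
clock: 49.98
eef_pos: [0.4558, -0.1004, 0.0102]
tool_rot: [0.669, 0.743, 0.0, 0.0]
ft_force: [0.0, 0.0, 0.6]
grip_width: 0.06
grasp_force: 65.3
```

>>> {"fn": "move_arm", "kwargs": {"motion": [{"x": 0.1, "y": 0, "z": 0, "yaw": 0}, {"x": 0.2, "y": 0, "z": 0, "yaw": 0}, {"x": 0.3, "y": 0, "z": 0, "yaw": 0}, {"x": 0.3, "y": 0, "z": 0, "yaw": 0}, {"x": 0.3, "y": 0, "z": 0, "yaw": 0}]}}

```text
clock: 50.6
eef_pos: [0.4555, -0.0976, 0.0101]
tool_rot: [0.669, 0.743, 0.0, 0.001]
ft_force: [-0.4, -2.4, 4.4]
grip_width: 0.0596
grasp_force: 67.2
```

```bash
python3 place.py 60 .0095
```

```text
shift [ 0.02 -0.16  0.06] yaw -0.0 | heading 5.96 at [ 0.4555 -0.0976  0.0101]
carrier xy mm [ 1.6 59.8] ft [-0.4 -2.4  4.4] grip 0.05962237783649109
```

>>> {"fn": "move_arm", "kwargs": {"motion": [{"x": 0, "y": -0.1, "z": -0.05, "yaw": 0}, {"x": 0.05, "y": -0.2, "z": -0.05, "yaw": 0}, {"x": 0.1, "y": -0.2, "z": -0.05, "yaw": 0}, {"x": 0.15, "y": -0.2, "z": -0.05, "yaw": 0}, {"x": 0.2, "y": -0.2, "z": -0.05, "yaw": 0}, {"x": 0.2, "y": -0.2, "z": -0.05, "yaw": 0}]}}

```text
clock: 51.35
eef_pos: [0.4536, -0.0971, 0.0105]
tool_rot: [0.67, 0.743, -0.001, 0.002]
ft_force: [3.2, -6.8, -0.6]
grip_width: 0.0596
grasp_force: 64.7
```

```bash
python3 place.py 60 .0095
```

```text
shift [-0.05  0.02  0.1 ] yaw -0.1 | heading 5.91 at [ 0.4536 -0.0971  0.0105]
carrier xy mm [-0.2 60.5] ft [ 3.2 -6.8 -0.6] grip 0.059573596604869564
```

>>> {"fn": "move_arm", "kwargs": {"motion": [{"x": -0.05, "y": 0, "z": 0.1, "yaw": 0}, {"x": -0.05, "y": 0, "z": 0.1, "yaw": 0}]}}

```text
clock: 51.6
eef_pos: [0.4536, -0.0971, 0.0102]
tool_rot: [0.67, 0.743, -0.0, 0.001]
ft_force: [1.2, -5.2, 5.3]
grip_width: 0.0599
grasp_force: 67.7
```

>>> {"fn": "move_arm", "kwargs": {"motion": [{"x": 0, "y": 0, "z": 0, "yaw": 0}, {"x": 0, "y": 0, "z": 0, "yaw": 0}, {"x": 0, "y": 0, "z": 0, "yaw": 0}, {"x": 0, "y": 0, "z": 0, "yaw": 0}, {"x": 0, "y": 0, "z": -2, "yaw": 0}, {"x": -2, "y": 0, "z": -8, "yaw": 0}, {"x": -2, "y": 0, "z": -14, "yaw": 0}, {"x": -2, "y": 0, "z": -18, "yaw": 0}, {"x": -2, "y": 0, "z": -18, "yaw": 0}, {"x": -2, "y": 0, "z": -18, "yaw": 0}], "gripper": 1}}

```text
clock: 52.85
eef_pos: [0.4543, -0.1157, 0.1885]
tool_rot: [0.669, 0.743, -0.0, -0.001]
ft_force: [0.9, 0.2, -0.6]
grip_width: 0.0855
grasp_force: 0.0
```

```bash
sed 's/\.0085/.021/' tiles.py > tiles2.py; python3 tiles2.py w16; python3 place.py 60 .2; python3 ov.py w17 "[(-31,y,21) for y in (160,120,80,40)]+[(31,y,21) for y in (160,120,80,40)]+[(-25,-116,16),(-13,-62,65)]" "(110,0,430,240)"
```

```text
0.89 c [ 736.9 -142.7] size [62.8 42.8] long axis -59.9 mean [ 736.9 -142.1] bgr [ 37.  99. 173.] px 1549
0.88 c [444.2 -17.9] size [61.3 39.4] long axis 5.9 mean [444.1 -17.8] bgr [103. 134. 171.] px 2242
0.79 c [452.6 -97.9] size [60.9 40.5] long axis 4.8 mean [452.1 -97.3] bgr [94. 95. 97.] px 1827
0.70 c [448.2 -57.9] size [61.4 38.9] long axis 6.0 mean [448.1 -57.6] bgr [174. 188. 193.] px 2044
shift [ 1.78  0.2  -1.24] yaw 0.0 | heading 5.97 at [ 0.4537 -0.1155  0.1876]
carrier xy mm [-2.  42.2] ft [-0.1  0.2  0.5] grip 0.0858326099340601
crop 110 0 2.5
```

View pics/w17b.png

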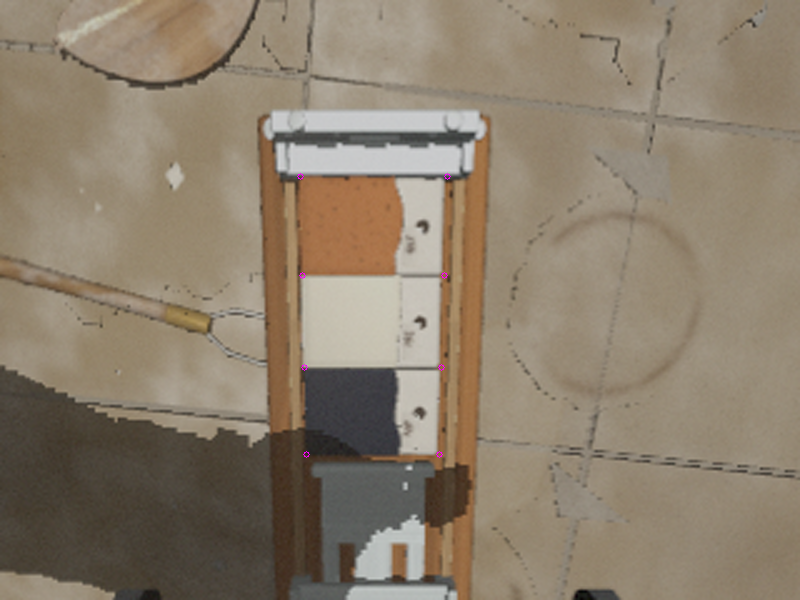

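The three tiles lie snugly against end wall and each other (overlay matches: edges at rows 176/275/367/455). Fetch the lid.

```bash
python3 -c "
from h import *;plan(.505,.415,.31,10)"
```

```text
shift [ 52.25  10.57 -12.21] yaw -4.0 | heading 5.97 at [ 0.4537 -0.1155  0.1875]
```

>>> {"fn": "move_arm", "kwargs": {"motion": [{"x": 1, "y": 0.2, "z": -6, "yaw": 0}, {"x": 3, "y": 0.6, "z": -12.2, "yaw": 0}, {"x": 8, "y": 1.6, "z": -12.2, "yaw": -4}, {"x": 14, "y": 2.8, "z": -12.2, "yaw": -4}, {"x": 20, "y": 4, "z": -12.2, "yaw": -4}, {"x": 26, "y": 5.2, "z": -12.2, "yaw": -4}, {"x": 32, "y": 6.4, "z": -12.2, "yaw": -4}, {"x": 38, "y": 7.6, "z": -12.2, "yaw": -4}, {"x": 44, "y": 8.8, "z": -12.2, "yaw": -4}, {"x": 49, "y": 9.9, "z": -12.2, "yaw": -4}, {"x": 52.2, "y": 10.6, "z": -12.2, "yaw": -4}, {"x": 52.2, "y": 10.6, "z": -7, "yaw": -4}, {"x": 52.2, "y": 10.6, "z": -2, "yaw": -4}, {"x": 52.2, "y": 10.6, "z": 0, "yaw": -4}, {"x": 52.2, "y": 10.6, "z": 0, "yaw": -4}, {"x": 52.2, "y": 10.6, "z": 0, "yaw": -4}]}}

```text
clock: 55.0
eef_pos: [0.5065, 0.4145, 0.1898]
tool_rot: [0.643, 0.766, 0.0, 0.0]
ft_force: [0.2, 0.6, -0.2]
grip_width: 0.0854
grasp_force: 0.0
```

```bash
python3 - <<'E'
from h import *
a=shot('wrist','w18');M=bot.camera_model('wrist')
for n in('lid','lid_grip'):
  for d in bot.cut_out('wrist',n)[:2]:
    W=onz('wrist',np.argwhere(d['mask'])[:,::-1].astype(float),.006,M)[:,:2]*1000
    print(n,round(d['score'],2),cv2.minAreaRect(W.astype(np.float32)),d['mask'].sum())
# dark tabs inside lid mask
g=cv2.cvtColor(a,cv2.COLOR_BGR2GRAY)
m=bot.cut_out('wrist','lid')[0]['mask']
lab=cv2.connectedComponentsWithStats(((g<60)&cv2.erode(m.astype(np.uint8),np.ones((5,5))).astype(bool)).astype(np.uint8))
for s,c in zip(lab[2][1:],lab[3][1:]):
    if s[4]>25: print('dark',s,c,onz('wrist',[c],.028,M).round(4))
plan(.505,.415,.0112,10)
E
```

```text
lid 0.79 ((505.96514892578125, 414.7958679199219), (223.41087341308594, 63.92091369628906), 9.928531646728516) 8597
lid_grip 0.84 ((506.0065002441406, 414.63336181640625), (223.51235961914062, 65.95621490478516), 10.449511528015137) 8680
dark [228 167   8  25 145] [231.43448276 179.42068966] [[0.4786 0.4107 0.028 ]]
dark [276 167   7  25 127] [278.78740157 179.93700787] [[0.5324 0.4195 0.028 ]]
shift [ 0.03 -0.22 17.97] yaw -0.0 | heading 9.96 at [0.5068 0.4147 0.1909]
```

>>> {"fn": "move_arm", "kwargs": {"motion": [{"x": 0, "y": -0.1, "z": 5, "yaw": 0}, {"x": 0, "y": -0.1, "z": 10, "yaw": 0}, {"x": 0, "y": -0.1, "z": 14, "yaw": 0}, {"x": 0, "y": -0.1, "z": 16.5, "yaw": 0}, {"x": 0, "y": -0.1, "z": 17.8, "yaw": 0}, {"x": 0, "y": -0.1, "z": 17.8, "yaw": 0}, {"x": 0, "y": -0.1, "z": 17.8, "yaw": 0}, {"x": 0, "y": -0.1, "z": 17.8, "yaw": 0}]}}

```text
clock: 56.2
eef_pos: [0.5061, 0.4149, 0.013]
tool_rot: [0.643, 0.766, 0.001, 0.0]
ft_force: [0.2, 0.5, 0.1]
grip_width: 0.0853
grasp_force: 0.0
```

>>> {"fn": "move_arm", "kwargs": {"motion": [{"x": 0, "y": 0, "z": 0, "yaw": 0}, {"x": 0, "y": 0, "z": 0, "yaw": 0}, {"x": 0, "y": 0, "z": 0, "yaw": 0}, {"x": 0, "y": 0, "z": 0, "yaw": 0}, {"x": 0, "y": 0, "z": 0, "yaw": 0}, {"x": 0, "y": 0, "z": 0, "yaw": 0}, {"x": 0, "y": 0, "z": 0, "yaw": 0}], "gripper": -0.5}}

```text
clock: 57.08
eef_pos: [0.5059, 0.4149, 0.0136]
tool_rot: [0.643, 0.766, 0.001, 0.0]
ft_force: [-1.0, -0.5, 8.0]
grip_width: 0.036
grasp_force: 62.7
```

>>> {"fn": "move_arm", "kwargs": {"motion": [{"x": 0, "y": 0, "z": -2, "yaw": 0}, {"x": 0, "y": 0, "z": -6, "yaw": 0}, {"x": 0, "y": 0, "z": -12, "yaw": 0}, {"x": 0, "y": 0, "z": -18, "yaw": 0}, {"x": 0, "y": 0, "z": -24, "yaw": 0}, {"x": 0, "y": 0, "z": -30, "yaw": 0}, {"x": 0, "y": 0, "z": -30, "yaw": 0}, {"x": 0, "y": 0, "z": -30, "yaw": 0}]}}

```text
clock: 58.08
eef_pos: [0.5049, 0.4139, 0.3101]
tool_rot: [0.643, 0.766, -0.001, -0.0]
ft_force: [-0.1, -0.7, -2.7]
grip_width: 0.0362
grasp_force: 61.1
```

```bash
python3 - <<'E'
from fit import *
pose=json.load(open('pose.json'));w=C2W(pose,(0,68,0))[0];print(w)
plan(w[0],w[1],.30,90+np.degrees(pose[2]));print(bot.get_obs()['ft_force'])
E
```

```text
[ 0.45302995 -0.08961974  0.        ]
shift [-48.7  -13.82   1.07] yaw -86.0 | heading 9.97 at [0.5049 0.4139 0.3101]
[-0.0770451  -0.72850438 -2.67980412]
```

>>> {"fn": "move_arm", "kwargs": {"motion": [{"x": -5, "y": -1.4, "z": 0, "yaw": -8}, {"x": -10, "y": -2.8, "z": 0, "yaw": -16}, {"x": -15, "y": -4.3, "z": 0, "yaw": -24}, {"x": -20, "y": -5.7, "z": 0, "yaw": -32}, {"x": -25, "y": -7.1, "z": 0, "yaw": -40}, {"x": -30, "y": -8.5, "z": 0, "yaw": -48}, {"x": -35, "y": -9.9, "z": 0, "yaw": -56}, {"x": -40, "y": -11.4, "z": 0, "yaw": -64}, {"x": -45, "y": -12.8, "z": 0, "yaw": -72}, {"x": -48.7, "y": -13.8, "z": 4, "yaw": -80}, {"x": -48.7, "y": -13.8, "z": 9, "yaw": -86}, {"x": -48.7, "y": -13.8, "z": 14, "yaw": -86}, {"x": -48.7, "y": -13.8, "z": 18, "yaw": -86}, {"x": -48.7, "y": -13.8, "z": 18, "yaw": -86}, {"x": -48.7, "y": -13.8, "z": 18, "yaw": -86}, {"x": -48.7, "y": -13.8, "z": 18, "yaw": -86}]}}

```text
clock: 60.08
eef_pos: [0.4549, -0.0896, 0.133]
tool_rot: [-0.052, 0.999, -0.0, 0.002]
ft_force: [-0.1, -0.9, -1.3]
grip_width: 0.036
grasp_force: 61.2
```

```bash
python3 - <<'E'
from fit import *
pose=json.load(open('pose.json'));w=C2W(pose,(0,68,0))[0]
plan(w[0],w[1],.07,90+np.degrees(pose[2]));print(bot.get_obs()['ft_force'])
E
```

```text
shift [0.2  0.03 6.3 ] yaw 0.0 | heading 95.97 at [ 0.4549 -0.0896  0.133 ]
[-0.13684136 -0.85634568 -1.28689109]
```

>>> {"fn": "move_arm", "kwargs": {"motion": [{"x": 0.1, "y": 0, "z": 3, "yaw": 0}, {"x": 0.1, "y": 0, "z": 5.5, "yaw": 0}, {"x": 0.1, "y": 0, "z": 6.3, "yaw": 0}, {"x": 0.1, "y": 0, "z": 6.3, "yaw": 0}, {"x": 0.1, "y": 0, "z": 6.3, "yaw": 0}, {"x": 0.1, "y": 0, "z": 6.3, "yaw": 0}]}}

```text
clock: 60.82
eef_pos: [0.4534, -0.0897, 0.0693]
tool_rot: [-0.052, 0.999, -0.0, 0.001]
ft_force: [-0.4, 0.1, -1.9]
grip_width: 0.0359
grasp_force: 61.2
```

```bash
python3 - <<'E'
from fit import *
pose=json.load(open('pose.json'));w=C2W(pose,(0,68,0))[0]
plan(w[0],w[1],.039,90+np.degrees(pose[2]))
a=shot('wrist','w19');M=bot.camera_model('wrist')
d=bot.cut_out('wrist','lid');print([round(q['score'],2) for q in d])
W=onz('wrist',np.argwhere(d[0]['mask'])[:,::-1].astype(float),bot.get_obs()['eef_pos'][2]-.013+.005,M)[:,:2]
x,y,t=pose;c,s=np.cos(t),np.sin(t);D=W-[x,y];C=np.c_[c*D[:,0]+s*D[:,1],-s*D[:,0]+c*D[:,1]]*1e3
print(np.percentile(C,[.3,50,99.7],axis=0).round(1))
E
```

```text
shift [0.04 0.01 3.03] yaw 0.0 | heading 95.97 at [ 0.4534 -0.0897  0.0693]
[0.58]
[[-31.3 -30.4]
 [ -7.4  69.3]
 [ 31.9 168.4]]
```

>>> {"fn": "move_arm", "kwargs": {"motion": [{"x": 0, "y": 0, "z": 0.8, "yaw": 0}, {"x": 0, "y": 0, "z": 1.6, "yaw": 0}, {"x": 0, "y": 0, "z": 2.2, "yaw": 0}, {"x": 0, "y": 0, "z": 2.7, "yaw": 0}, {"x": 0, "y": 0, "z": 3, "yaw": 0}, {"x": 0, "y": 0, "z": 3, "yaw": 0}, {"x": 0, "y": 0, "z": 3, "yaw": 0}]}}

```text
clock: 61.8
eef_pos: [0.4522, -0.0895, 0.0394]
tool_rot: [-0.052, 0.999, 0.0, -0.0]
ft_force: [-3.6, 0.6, 9.8]
grip_width: 0.0365
grasp_force: 62.9
```

>>> {"fn": "move_arm", "kwargs": {"motion": [{"x": 0, "y": 0, "z": 0, "yaw": 0}, {"x": 0, "y": 0, "z": 0, "yaw": 0}, {"x": 0, "y": 0, "z": 0, "yaw": 0}, {"x": 0, "y": 0, "z": 0, "yaw": 0}, {"x": 0, "y": 0, "z": 0, "yaw": 0}, {"x": 0, "y": 0, "z": 0, "yaw": 0}, {"x": 0, "y": 0, "z": -3, "yaw": 0}, {"x": 0, "y": 0, "z": -8, "yaw": 0}, {"x": 0, "y": 0, "z": -14, "yaw": 0}, {"x": 0, "y": 0, "z": -20, "yaw": 0}, {"x": 0, "y": 0, "z": -20, "yaw": 0}, {"x": 0, "y": 0, "z": -20, "yaw": 0}], "gripper": 1}}

```text
clock: 63.3
eef_pos: [0.4523, -0.0895, 0.2381]
tool_rot: [-0.052, 0.999, -0.0, 0.0]
ft_force: [-0.1, 0.4, -0.7]
grip_width: 0.0856
grasp_force: 0.0
```

```bash
python3 idx.py w20; python3 ov.py w20 "[(-13,37,56),(13,37,56),(-13,99,56),(13,99,56),(-32,-32,31),(32,-32,31),(-32,168,31),(32,168,31),(-27,-116,12)]" "(90,90,430,345)"
```

```text
marks [(-75.5, -14.6), (-115.5, -12.6), (-155.0, -10.6), (-81.5, -10.4), (-121.0, -9.8), (-161.5, -7.9)]
index z16 [(-114.5, -55.5), (-82.5, -23.9), (-154.0, -23.6), (-68.5, -18.2), (-62.0, -6.8)]
pointer [(-69.5, -18.0), (-113.5, -15.3), (-104.0, -6.0), (-84.0, -4.3), (-130.0, -4.0)]
crop 90 90 2.3529411764705883
```

View pics/w20b.png

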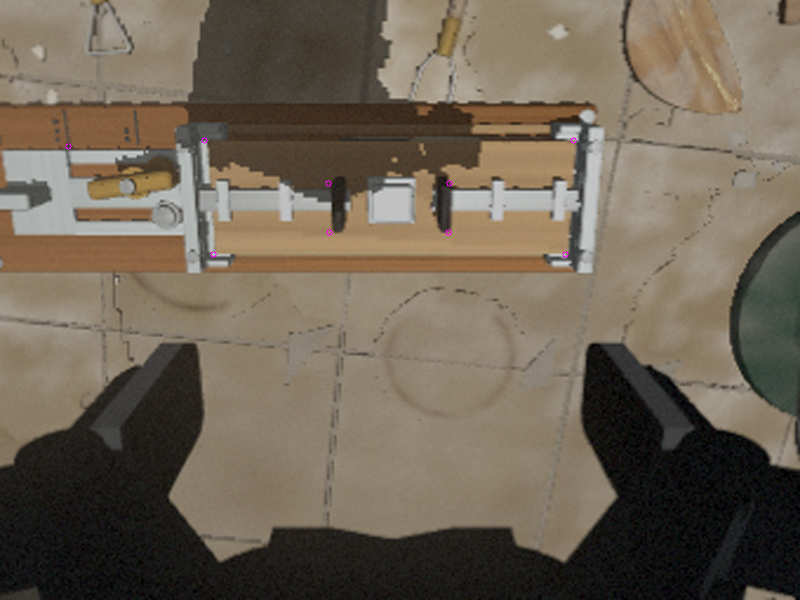

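```bash
python3 - <<'E'
from fit import *
pose=json.load(open('pose.json'));M=json.load(open('w20.json'));g=cv2.cvtColor(cv2.imread('pics/w20.png'),cv2.COLOR_BGR2GRAY).astype(np.float32)
ys=np.arange(-124,-103,1.)
print('y',ys.astype(int).tolist())
for x,z in((-38,12),(-33,12),(-29,12),(-26,15),(-24,16),(-22,16),(-18,16),(-10,16)):
    uv=proj('wrist',C2W(pose,[(x,y,z) for y in ys]),M).astype(np.float32)
    print(x,cv2.remap(g,uv[:,:1].copy(),uv[:,1:].copy(),cv2.INTER_LINEAR).ravel().astype(int).tolist())
print(proj('wrist',C2W(pose,[(-24,-116,16),(-30,-116,12)]),M))
E
```

```text
y [-124, -123, -122, -121, -120, -119, -118, -117, -116, -115, -114, -113, -112, -111, -110, -109, -108, -107, -106, -105, -104]
-38 [104, 101, 99, 98, 100, 103, 103, 94, 84, 89, 102, 104, 104, 103, 104, 104, 103, 103, 104, 104, 103]
-33 [101, 99, 95, 96, 98, 99, 100, 94, 87, 93, 98, 100, 100, 101, 103, 103, 102, 100, 100, 101, 102]
-29 [102, 100, 97, 98, 100, 101, 97, 79, 75, 82, 96, 101, 101, 101, 102, 102, 101, 100, 98, 99, 101]
-26 [92, 95, 96, 95, 83, 81, 84, 85, 79, 76, 74, 69, 78, 82, 85, 86, 90, 95, 97, 94, 82]
-24 [172, 173, 173, 173, 173, 173, 170, 163, 129, 118, 142, 167, 175, 177, 177, 177, 177, 178, 178, 179, 179]
-22 [175, 176, 177, 177, 177, 175, 175, 173, 126, 119, 137, 172, 179, 181, 181, 181, 181, 181, 180, 179, 180]
-18 [176, 177, 178, 178, 177, 176, 175, 157, 128, 93, 116, 137, 151, 153, 153, 154, 154, 155, 154, 153, 152]
-10 [174, 175, 176, 177, 177, 175, 176, 166, 129, 109, 104, 108, 110, 109, 109, 111, 111, 109, 109, 110, 111]
[[117.60786421 154.34874973]
 [118.47631364 149.51954603]]
```

The lid sits centred, with its tab outer faces at columns 331 and 452, the full sprung-out spacing. The index is within 1 mm of the three-dot mark, and the wing nut bar is at about 1.44 rad, so it is tight. Handing in.

```bash
python3 -c "
from workcell import bot
print(bot.job_done())"
```

```text
the job is handed in; nothing more can be done
None
```

The job is handed in, with no verdict returned: three tiles lie in a close row against the end wall, the stop is tight within 1 mm of the three-dot mark, and the lid is seated with both latch tabs sprung out.

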